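# Pack the gift crate level and check it with a levelling bar

## Robot

A 6-joint arm with a two-finger parallel gripper is mounted at the origin on the work surface. World frame = base frame: x ahead of the robot, y to its left, z up, the work surface at z = 0. Lengths are in m, angles in rad, forces in N, time in s.
With the tool pointing down it reaches from about 0.3 to 1 m from the base axis. Payload 5.1 kg.
Tool frame: the origin (TCP) lies between the finger pads; the fingertips stand 19 mm ahead of it and the grasp point (between the pads) is the TCP (bot.finger_overhang is the distance from the TCP to the fingertips, in m); z points along the fingers, y is the direction in which the jaws open and shut (so a half turn about z gives the same grasp; the last joint's range is limited). The gripper opens to 95 mm and grips with 3 to 60 N. Pads are 20 mm wide; open, the fingers measure 119 mm over their backs; the gripper's body (75 mm by 180 mm) begins 59 mm behind the grasp point.
Start: joints at [-1.357, 0.124, 1.65, -0, 1.367, -0.083], TCP at [0.19, -0.622, 0.206] pointing down, gripper open.
Joint ranges: [-2.61, 2.61], [-1.02, 2.33], [0.03, 2.71], [-1.35, 4.49], [0.32, 2.68], [-2.91, 2.91]. Speed limits (rad/s): [2.57, 2.57, 3.14, 3.14, 3.14, 3.14].

## Interface

Orientations are given as [roll, pitch, yaw] about the fixed x, y, z axes, in that order (R = Rz(yaw) Ry(pitch) Rx(roll)).
In Python, from workcell import bot, capture, calibration, job gives the robot as it stands.
- The arm moves only by the tool drive_tool, never from a script. Its argument "commands" is a list of rows, each a list of 3 entries, a list of its own where there are three numbers: the shift along the tool's x, y, z in cm, then the turn, a rotation vector about the tool's x, y, z in degrees, then the closure, from 0 (fully open) to 1 (shut). In form: [[[x, y, z], [ax, ay, az], jaw], ...]. A call has 1 to 20 rows; each row shifts and turns the commanded pose from where the row before left it, along the tool's axes as they then stand; what a row does not reach is not made up. A row lasts 1/12 s, in which the tool goes at most 41.7 mm and 7.16 degrees, less where a joint would pass 70% of its speed; a pose out of reach is approached as far as the arm can. A call with a gripper value outside its range is refused whole. The fingers move at their own pace and stop on an object; "squeeze" is the grip in N (left out, the last holds). Time passes only in rows, so rows that do not move let the fingers close. It gives the time, the measured TCP pose, the force and the opening at its end, in the units of the state.
- bot.state(): the state, without advancing time (a new reading comes with each control period).
- capture(name): name is "scene" or "top"; returns the picture (384x512x3 uint8, red, green, blue); there is no depth.
- calibration(name): a dict with "camera_matrix" (3x3 intrinsics, pixels), "distortion" ([k1, k2, p1, p2, k3] as OpenCV has them; the pictures are not rectified), "origin" and "rotation" of the camera in the world. Camera axes: x right, y up, looking along -z (the intrinsics and any distortion apply to the point x, -y, -z); pixel columns grow to the right and rows downward; lengths in m; the calibration is good to about 2 mm. A picture is of the moment at which its call begins. calibration takes no time and is no camera call.
- job.job_done(): hands the job in, once; it reports no verdict.
The state is a dict: "time": time; "qpos": joint angles; "qvel": joint speeds; "tau": joint torques, N m; "position": TCP position; "tcp_rot": TCP orientation; "ft_force": force on the tool from outside, world axes, zero at the start; "torque": the same for the moment, N m; "gripper_width": finger opening in m.
Only numpy, scipy, OpenCV 4.12 (cv2) and the standard library are available. Lean on these libraries where they do the work, as an engineer would, in place of code of your own. Each camera call takes 0.05 s, during which the arm holds its last target. There are 200 camera calls.

## Task

Finish packing the florist's gift crate: gently set the lidded jar and the flat wooden keepsake box, upright, into the two bays that have no ribbon spool in them, choosing the bays so that neither sticks up above the crate's rim. Then pick up the wooden levelling bar by its grip, lay it across both long side rims at the end of the crate nearest the robot and slide it along to the far end, keeping it flat, square across and touching the rims all the way, to feel that nothing protrudes. Finally lay the bar flat on the bench, grip upwards, and let go; leave the pot, the wooden tree and the shears where they are.

Things in the scene. Friction and masses are not known exactly. Their poses are not given: they have to be found in the camera images.
- crate: open plywood crate, fixed, outer 280 (its x) x 126 (y) x 96 mm high. Origin: centre of underside; -x end is nearest the robot (yaw within 0.3 rad). Walls and floor 8 mm, rim at z 96. Two dividers 6 mm thick, tops at z 70, make three bays, each 84 (x) x 110 (y) mm, centred at x = -90, 0, +90, y = 0. One holds the spool, one the filler, one the liner, in any order
- spool: ribbon spool already packed in one bay, upright, 78 mm diameter, 70 mm high, fixed; origin: centre of its underside, on the crate floor. Its top is 18 mm below the rim
- filler: plain wooden filler block 80 x 106 x 38 mm that lies fixed on the floor of one bay and makes it shallow (50 mm from its top to the rim); origin: centre of its underside, on the crate floor
- liner: white card sheet 80 x 106 x 4 mm that lies fixed on the floor of the deep open bay (84 mm from its top to the rim); origin: centre of its underside, on the crate floor
- jar: round white ceramic jar with flat wooden lid, 72 mm diameter, 50 mm high to the top of the lid, and on the lid an upright round wooden knob of 26 mm diameter, 24 mm high; 74 mm high overall, about 0.35 kg, standing upright on the bench left of the crate. Origin: centre of its underside, z up
- jar_top (a point): centre of the top of the jar's knob, 74 mm above the jar's underside
- keepsake: flat wooden box with glued lid, 96 (its x) x 70 (its y) x 20 mm, with a handle block in the middle of the lid, 18 (x) x 50 (y) x 20 mm high: 40 mm high overall, about 0.25 kg, lying flat on the bench left of the crate. Origin: centre of its underside, z up. It fits a bay only with its x along the crate's y
- keepsake_top (a point): centre of the top of the keepsake box's handle block, 40 mm above its underside
- bar: wooden levelling bar, a flat slat 180 (its x) x 32 (its y) x 12 mm with an upright grip along its middle, 90 (x) x 18 (y) x 40 mm high, top at 52 mm; about 0.15 kg, lying flat on the bench right of the crate. Origin: centre of the slat's underside, z up. Bench around its starting place is free
- pot: bystander: empty terracotta pot, 96 mm diameter, 105 mm high, beyond and left of the crate; origin: centre of its underside
- tree: bystander: wooden slat tree on a round foot of 80 mm, slats up to 110 mm wide, 120 mm high, beyond and right of the crate; origin: centre of its underside
- shears: bystander: florist's shears lying on the bench at the left, 175 mm long, 17 mm high; origin on the bench under their middle
There are look-alikes about, which are no part of the job. What is shaped like the keepsake but green or turquoise is not meant.

How it is judged:
On the way, in this order (a step that is already met when the one before it is completed fails the run):
1. the jar and the keepsake box both stand upright in the crate, let go, their tops below the rim (x of jar in the frame of crate between -0.134 and 0.134 m and y of jar in the frame of crate between -0.056 and 0.056 m and z of each of jar, keepsake in the frame of crate above 0.003 m and z of each of jar_top, keepsake_top in the frame of crate below 0.096 m and angle between each of jar, keepsake's own z axis and vertical below 0.12 rad and x of keepsake in the frame of crate between -0.134 and 0.134 m and y of keepsake in the frame of crate between -0.056 and 0.056 m and linear speed of each of jar, keepsake below 0.02 m/s and contact force between the fingers and jar below 0.1 N and contact force between the fingers and keepsake below 0.1 N), for 0.2 s.
2. the bar lies across both side rims at the end nearest the robot (95 mm or more before the middle), touching the crate, within 25 mm of centred, 20 degrees of square and 6 mm of rim height (x of jar in the frame of crate between -0.134 and 0.134 m and y of jar in the frame of crate between -0.056 and 0.056 m and z of each of jar, keepsake in the frame of crate above 0.003 m and z of each of jar_top, keepsake_top in the frame of crate below 0.096 m and angle between each of jar, keepsake, bar's own z axis and vertical below 0.12 rad and x of keepsake in the frame of crate between -0.134 and 0.134 m and y of keepsake in the frame of crate between -0.056 and 0.056 m and z of bar in the frame of crate between 0.09 and 0.102 m and y of bar in the frame of crate between -0.025 and 0.025 m and angle between the x axis of bar and the y axis of crate, either way round below 0.35 rad and contact force between bar and crate above 0.2 N and x of bar in the frame of crate between -0.15 and -0.095 m), for 0.1 s.
3. the bar, still touching the rims, passes the quarter of the way (x of jar in the frame of crate between -0.134 and 0.134 m and y of jar in the frame of crate between -0.056 and 0.056 m and z of each of jar, keepsake in the frame of crate above 0.003 m and z of each of jar_top, keepsake_top in the frame of crate below 0.096 m and angle between each of jar, keepsake, bar's own z axis and vertical below 0.12 rad and x of keepsake in the frame of crate between -0.134 and 0.134 m and y of keepsake in the frame of crate between -0.056 and 0.056 m and z of bar in the frame of crate between 0.09 and 0.102 m and y of bar in the frame of crate between -0.025 and 0.025 m and angle between the x axis of bar and the y axis of crate, either way round below 0.35 rad and contact force between bar and crate above 0.2 N and x of bar in the frame of crate between -0.075 and -0.035 m), for 0.02 s.
4. the bar, still touching the rims, passes the middle (x of jar in the frame of crate between -0.134 and 0.134 m and y of jar in the frame of crate between -0.056 and 0.056 m and z of each of jar, keepsake in the frame of crate above 0.003 m and z of each of jar_top, keepsake_top in the frame of crate below 0.096 m and angle between each of jar, keepsake, bar's own z axis and vertical below 0.12 rad and x of keepsake in the frame of crate between -0.134 and 0.134 m and y of keepsake in the frame of crate between -0.056 and 0.056 m and z of bar in the frame of crate between 0.09 and 0.102 m and y of bar in the frame of crate between -0.025 and 0.025 m and angle between the x axis of bar and the y axis of crate, either way round below 0.35 rad and contact force between bar and crate above 0.2 N and x of bar in the frame of crate between -0.02 and 0.02 m), for 0.02 s.
5. the bar, still touching the rims, passes three quarters (x of jar in the frame of crate between -0.134 and 0.134 m and y of jar in the frame of crate between -0.056 and 0.056 m and z of each of jar, keepsake in the frame of crate above 0.003 m and z of each of jar_top, keepsake_top in the frame of crate below 0.096 m and angle between each of jar, keepsake, bar's own z axis and vertical below 0.12 rad and x of keepsake in the frame of crate between -0.134 and 0.134 m and y of keepsake in the frame of crate between -0.056 and 0.056 m and z of bar in the frame of crate between 0.09 and 0.102 m and y of bar in the frame of crate between -0.025 and 0.025 m and angle between the x axis of bar and the y axis of crate, either way round below 0.35 rad and contact force between bar and crate above 0.2 N and x of bar in the frame of crate between 0.035 and 0.075 m), for 0.02 s.
6. the bar, still touching the rims, reaches the far end (95 mm or more past the middle) (x of jar in the frame of crate between -0.134 and 0.134 m and y of jar in the frame of crate between -0.056 and 0.056 m and z of each of jar, keepsake in the frame of crate above 0.003 m and z of each of jar_top, keepsake_top in the frame of crate below 0.096 m and angle between each of jar, keepsake, bar's own z axis and vertical below 0.12 rad and x of keepsake in the frame of crate between -0.134 and 0.134 m and y of keepsake in the frame of crate between -0.056 and 0.056 m and z of bar in the frame of crate between 0.09 and 0.102 m and y of bar in the frame of crate between -0.025 and 0.025 m and angle between the x axis of bar and the y axis of crate, either way round below 0.35 rad and contact force between bar and crate above 0.2 N and x of bar in the frame of crate between 0.095 and 0.15 m), for 0.05 s.
At the end, for the whole second after the job is handed in: Jar and keepsake box stand released in the crate, upright within 7 degrees, inside its walls, tops below the rim; the bar lies released, flat within 6 degrees, grip upwards on the bench (underside within 6 mm of it); all at rest (all of step 1 and linear speed of bar below 0.02 m/s and contact force between the fingers and bar below 0.1 N and height (world z) of bar below 0.006 m and angle between bar's own z axis and vertical below 0.1 rad); the robot touches nothing.
It fails at once if a bystander (pot, wooden tree or shears) is moved by more than 30 mm (distance of any of pot, tree, shears from where it was at the start of the episode above 0.03 m).
It fails at once if the jar is tipped by more than about 35 degrees (angle between jar's own z axis and vertical above 0.6 rad).
It fails at once if the jar is dropped or rammed hard into the crate (over 60 N) (contact force between jar and crate above 60 N or contact force between jar and liner above 60 N or contact force between jar and filler above 60 N or contact force between jar and spool above 60 N).
It also fails if it takes over 72 s, if anything falls off the work surface, if the arm or the gripper's body presses on something with over 40 N, if the wrist force passes 120 N, or if a joint passes its speed limit or range.

## Working session

There is one attempt and no reset: what is moved stays moved. The work goes in short steps, Python scripts to look and compute and a tool call to move; the robot and the scene stay as the last step left them, time stands still between calls to the robot, and variables do not carry over. Pictures are saved under pics/ and viewed, about 8 in all and at most 12, crops included, and the job is handed in when it is done.

Besides the shell and the picture viewer there is one more tool, called as name(argument=value, ...), one argument or row to a line, values as JSON. drive_tool: Moves the arm, as the interface text tells. Its arguments: {"type":"object","properties":{"commands":{"type":"array"},"squeeze":{"type":"number"}},"required":["commands"]}

```bash
mkdir -p pics; cat > h.py <<'E'
import numpy as np, cv2
from workcell import bot, capture, calibration, job
def snap(cam,name):
    im=capture(cam); cv2.imwrite(f'pics/{name}.png',im[:,:,::-1]); return im
def ray(cam,uv):
    c=calibration(cam); p=cv2.undistortPoints(np.array(uv,float).reshape(-1,1,2),np.array(c['camera_matrix'],float),np.array(c['distortion'],float)).reshape(-1,2)
    d=np.c_[p[:,0],-p[:,1],-np.ones(len(p))]@np.array(c['rotation'],float).T
    return np.array(c['origin'],float),d
def at(cam,uv,z):
    o,d=ray(cam,uv); return o+d*((np.atleast_1d(z)-o[2])/d[:,2])[:,None]
def proj(cam,P):
    c=calibration(cam); q=(np.array(P,float).reshape(-1,3)-np.array(c['origin']))@np.array(c['rotation'],float)
    q=q*[1,-1,-1]
    return cv2.projectPoints(q,np.zeros(3),np.zeros(3),np.array(c['camera_matrix'],float),np.array(c['distortion'],float))[0].reshape(-1,2)
E
python3 - <<'E'
from h import *
a=snap('top','top0');b=snap('scene','scene0')
for c in('top','scene'):
    k=calibration(c);print(c,np.round(k['origin'],3),np.round(k['camera_matrix'],1).tolist(),np.round(k['distortion'],3)); print(np.round(k['rotation'],3))
print(bot.state())
E
```

```text
top [0.35  0.059 1.539] [[476.8, 0.0, 257.9], [0.0, 476.8, 185.0], [0.0, 0.0, 1.0]] [-0.017  0.     0.     0.     0.   ]
[ 0.103  0.011 -1.564]
scene [0.891 0.618 0.952] [[359.9, 0.0, 252.8], [0.0, 359.9, 191.3], [0.0, 0.0, 1.0]] [-0.018  0.     0.     0.     0.   ]
[0.659 0.015 2.545]
{'time': 0.1, 'qpos': array([-1.35660747e+00,  1.24463155e-01,  1.65153515e+00, -1.24662796e-05,
        1.36746959e+00, -8.26184071e-02]), 'qvel': array([ 0.0013671 , -0.00267732, -0.00338759, -0.00020481, -0.00012874,
       -0.00209723]), 'tau': array([ 6.58175250e-04, -4.18883836e+01, -3.61095536e+01,  7.76769407e-02,
        4.61321441e-02, -6.28086877e-05]), 'position': array([ 0.18993605, -0.62101379,  0.20469627]), 'tcp_rot': array([-3.13972280e+00, -1.42589974e-04,  2.96809655e-01]), 'ft_force': array([-0.21978374,  0.15605691, -0.3442735 ]), 'torque': array([-0.00995641,  0.01992827,  0.00752634]), 'gripper_width': 0.09529056848436644}
```

View pics/top0.png

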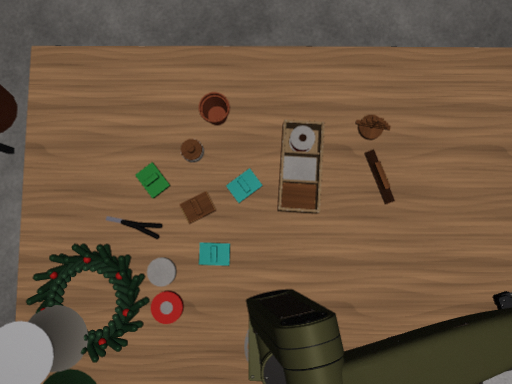

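View pics/scene0.png

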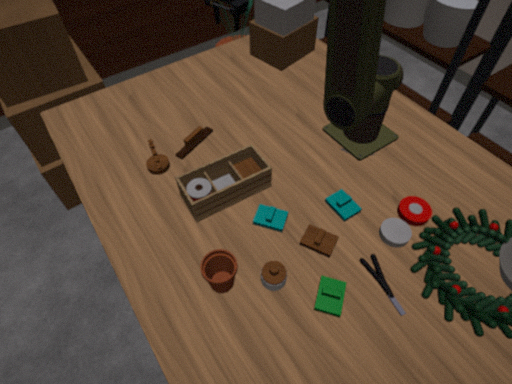

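The top view shows the spool in the far bay (302,137), white liner in the middle bay (299,168) and brown filler in the near bay (299,195). So the jar goes in the middle bay and the keepsake in the near one.
- **Keepsake candidates:** brown (198,207), green (153,180), turquoise (244,185) and turquoise (214,253). Only the brown one is wooden and not green or turquoise.
- **Jar candidates:** (191,150) has the wooden lid and knob. The white disc (161,271) and red disc (167,307) don't.
- **Bar:** (379,176).

One enlarged crop will confirm these.

```bash
sed -i "s/np.array(c\['rotation'\],float)/Rc(c)/g" h.py; cat >> h.py <<'E'
from scipy.spatial.transform import Rotation
def Rc(c): return Rotation.from_euler('xyz',c['rotation']).as_matrix()
E
python3 - <<'E'
from h import *
im=cv2.imread('pics/top0.png')
cr=im[80:270,130:410]
a=cv2.resize(cr[:150],None,fx=2.85,fy=2.85,interpolation=cv2.INTER_CUBIC)
cv2.imwrite('pics/crop0.png',a); print(a.shape)
print(at('top',[(302,137),(299,195),(191,150),(198,207),(379,176)],0.05).round(3))
print(proj('top',at('top',[(302,137)],0)))
E
```

```text
(428, 798, 3)
[[ 0.658 -0.061  0.05 ]
 [ 0.473 -0.051  0.05 ]
 [ 0.614  0.291  0.05 ]
 [ 0.434  0.265  0.05 ]
 [ 0.535 -0.303  0.05 ]]
[[302. 137.]]
```

View pics/crop0.png

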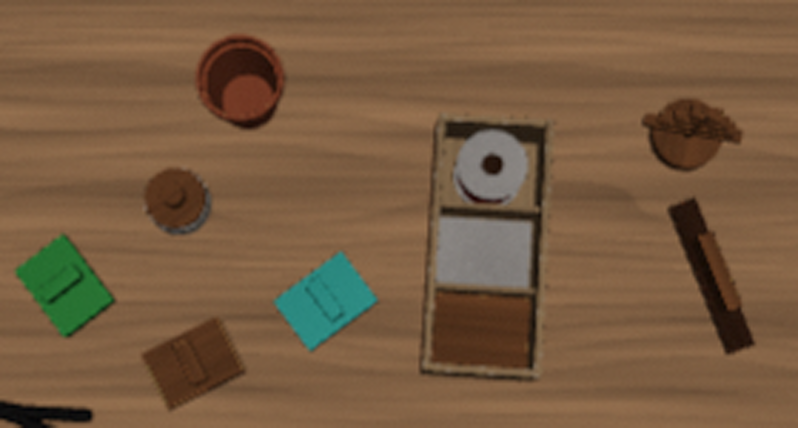

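The crop confirms it: brown wooden keepsake at crop (193,363), jar with knob at (176,200), bar at (711,275). Next I'll fit the poses.

```bash
cat > fit.py <<'E'
from h import *
from scipy.optimize import least_squares
def fit(cam,uv,L,x0):
    L=np.array(L,float)
    def W(p): 
        c,s=np.cos(p[2]),np.sin(p[2]); return np.c_[p[0]+c*L[:,0]-s*L[:,1],p[1]+s*L[:,0]+c*L[:,1],L[:,2]]
    r=least_squares(lambda p:(proj(cam,W(p))-uv).ravel(),x0)
    return r.x, np.sqrt(np.mean(r.fun**2))
def box(a,b,z): return [[a/2,b/2,z],[a/2,-b/2,z],[-a/2,-b/2,z],[-a/2,b/2,z]]
E
python3 - <<'E'
from fit import *
cv=lambda p:(np.array(p,float)+.5)/2.85-.5+[130,80]
# crate: +x far; +y left
print('crate',fit('top',cv([(437,118),(552,123),(537,380),(420,374)]),box(.28,.126,.096),[.56,-.06,0]))
print('keep',fit('top',cv([(217,318),(246,373),(170,409),(141,355)]),box(.096,.07,.02),[.43,.27,-1]))
for n,p,z in(('lid',(176,200),.05),('knob',(173,195),.074)): print(n,at('top',cv([p]),z))
# bar +x away end
print('bar',fit('top',cv([(668,207),(692,198),(754,344),(729,353),(698,236),(711,233),(740,307),(726,311)]),box(.18,.032,.012)+box(.09,.018,.052),[.53,-.3,0.3]))
for n,p in(('pot',(240,80)),('tree',(688,140))): print(n,at('top',cv([p]),.1))
c=calibration('scene')
S=fit('scene',[(177,180),(257,150),(272,170),(190,202)],[[.14,-.063,.096],[-.14,-.063,.096],[-.14,.063,.096],[.14,.063,.096]],[.56,-.06,0]);print('crate scene',S)
E
```

```text
crate (array([ 0.55670204, -0.05234548, -0.06037677]), np.float64(0.40919608495682086))
keep (array([ 0.43432566,  0.27016747, -1.09682471]), np.float64(0.3847436021596591))
lid [[0.61472721 0.28920152 0.05      ]]
knob [[0.61599074 0.28891506 0.074     ]]
bar (array([ 0.53808533, -0.31155046,  0.37177801]), np.float64(0.4594095805215849))
pot [[0.73810137 0.21479131 0.1       ]]
tree [[ 0.6741145 -0.2690929  0.1      ]]
crate scene (array([ 0.56282087, -0.04295687, -0.12888072]), np.float64(2.4656169758098962))
```

drive_tool(
  commands=[
    [[0, 0, 0], [0, 0, 6.8], 0],
    [[0, 0, 0], [0, 0, 6.8], 0],
    [[0, 0, 0], [0, 0, 6.8], 0],
    [[1.42, -3.6, 0], [0, 0, 0], 0],
    [[1.42, -3.6, 0], [0, 0, 0], 0],
    [[1.42, -3.6, 0], [0, 0, 0], 0],
    [[1.42, -3.6, 0], [0, 0, 0], 0],
    [[1.42, -3.6, 0], [0, 0, 0], 0],
    [[1.42, -3.6, 0], [0, 0, 0], 0],
    [[1.42, -3.6, 0], [0, 0, 0], 0],
    [[1.42, -3.6, 0], [0, 0, 0], 0],
    [[1.42, -3.6, 0], [0, 0, 0], 0],
    [[1.42, -3.6, 0], [0, 0, 0], 0],
    [[1.42, -3.6, 0], [0, 0, 0], 0],
    [[1.42, -3.6, 0], [0, 0, 0], 0],
    [[1.42, -3.6, 0], [0, 0, 0], 0],
    [[1.42, -3.6, 0], [0, 0, 0], 0],
    [[1.42, -3.6, 0], [0, 0, 0], 0],
    [[1.42, -3.6, 0], [0, 0, 0], 0],
    [[1.42, -3.6, 0], [0, 0, 0], 0],
  ],
  squeeze=20,
)

```text
time: 1.77
position: [0.4674, -0.0229, 0.2056]
tcp_rot: [3.141, -0.0, -0.059]
ft_force: [1.4, -1.0, -0.4]
gripper_width: 0.0952
```

drive_tool(
  commands=[
    [[1.42, -3.6, 0], [0, 0, 0], 0],
    [[1.42, -3.6, 0], [0, 0, 0], 0],
    [[1.42, -3.6, 0], [0, 0, 0], 0],
    [[1.42, -3.6, 0], [0, 0, 0], 0],
    [[1.42, -3.6, 0], [0, 0, 0], 0],
    [[1.42, -3.6, 0], [0, 0, 0], 0],
    [[1.42, -3.6, 0], [0, 0, 0], 0],
    [[1.42, -3.6, 0], [0, 0, 0], 0],
    [[1.42, -3.6, 0], [0, 0, 0], 0],
    [[0, 0, 0], [0, 0, 0], 0],
    [[0, 0, 0], [0, 0, 0], 0],
    [[0, 0, 0], [0, 0, 0], 0],
  ],
)

```text
time: 2.77
position: [0.6136, 0.2907, 0.2049]
tcp_rot: [3.141, 0.002, -0.059]
ft_force: [0.3, -0.8, 0.3]
gripper_width: 0.0952
```

```bash
cat >> h.py <<'E'
def go(x,y,z,psi):
    s=bot.state(); R=Rotation.from_euler('xyz',s['tcp_rot'])
    d=R.inv().apply(np.array([x,y,z])-s['position'])*100
    G=Rotation.from_euler('xyz',[np.pi,0,psi])
    print('pos',s['position'].round(4),'rpy',s['tcp_rot'].round(3),'t',s['time'],'w',s['gripper_width'].round(4),'F',s['ft_force'].round(1))
    print('shift cm in tool axes (at present orientation)',d.round(2),'after turning',(G.inv().apply(np.array([x,y,z])-s['position'])*100).round(2),'turn deg',np.degrees((R.inv()*G).as_rotvec()).round(2))
E
python3 - <<'E'
from h import *
go(.615,.289,.071,-.06)
snap('top','top1')
print(proj('top',[[.615,.289,.074]]))
E
```

```text
Traceback (most recent call last):
  File "h.py", line 21, in go
    print('pos',s['position'].round(4),'rpy',s['tcp_rot'].round(3),'t',s['time'],'w',s['gripper_width'].round(4),'F',s['ft_force'].round(1))
                                                                                     ^^^^^^^^^^^^^^^^^^^^^^^^
AttributeError: 'float' object has no attribute 'round'
```

```bash
sed -i "s/s\['gripper_width'\].round(4)/round(s['gripper_width'],4)/" h.py
python3 - <<'E'
from fit import *
go(.615,.289,.071,-.06)
im=cv2.imread('pics/scene0.png')
def W(p,L):
    L=np.array(L); c,s=np.cos(p[2]),np.sin(p[2]); return np.c_[p[0]+c*L[:,0]-s*L[:,1],p[1]+s*L[:,0]+c*L[:,1],L[:,2]]
x0,y0,k=140,110,3.6
big=cv2.resize(im[y0:y0+165,x0:x0+220],None,fx=k,fy=k,interpolation=cv2.INTER_CUBIC)
def dr(P): cv2.polylines(big,[(((proj('scene',P)+.5-[x0,y0])*k)).astype(np.int32)],True,(0,255,255),1)
dr(W([.5567,-.0523,-.0604],box(.28,.126,.096)))
K=[.4343,.2702,-1.0968]; dr(W(K,box(.096,.07,.02))); dr(W(K,box(.018,.05,.04)))
B=[.5381,-.3116,.3718]; dr(W(B,box(.18,.032,.012))); dr(W(B,box(.09,.018,.052)))
t=np.linspace(0,6.28,40)
for r,z in((.036,.05),(.013,.074)): dr(np.c_[.615+r*np.cos(t),.289+r*np.sin(t),0*t+z])
cv2.imwrite('pics/ov.png',big)
E
```

```text
pos [0.6136 0.2907 0.2049] rpy [ 3.141e+00  2.000e-03 -5.900e-02] t 2.7667 w 0.0952 F [ 0.3 -0.8  0.3]
shift cm in tool axes (at present orientation) [ 0.17  0.15 13.39] after turning [ 0.15  0.16 13.39] turn deg [0.06 0.09 0.07]
```

View pics/ov.png

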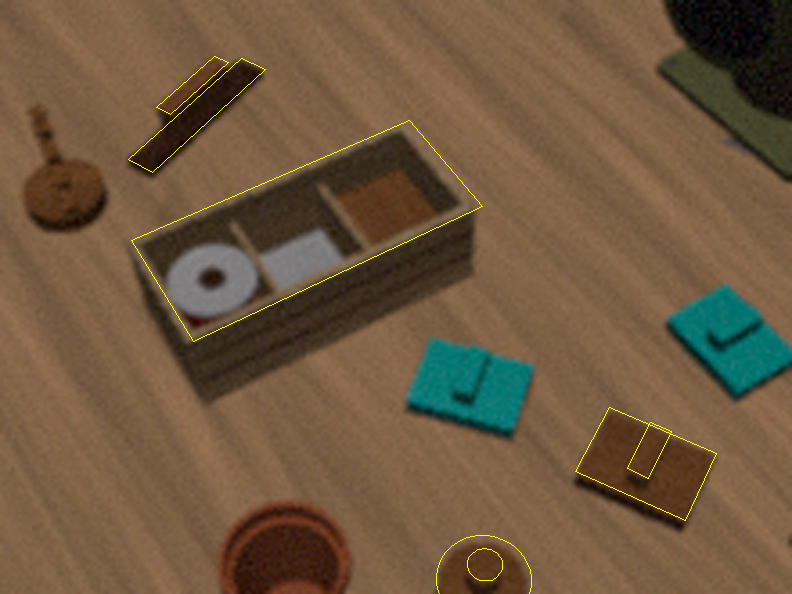

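Overlays match in the second camera too: knob at crop (485,565), keepsake at (645,465), bar at (197,115). I'm lowering onto the knob.

drive_tool(
  commands=[
    [[0.15, 0.15, 3], [0, 0, 0], 0],
    [[0, 0, 3], [0, 0, 0], 0],
    [[0, 0, 3], [0, 0, 0], 0],
    [[0, 0, 2.4], [0, 0, 0], 0],
    [[0, 0, 1.2], [0, 0, 0], 0],
    [[0, 0, 0.7], [0, 0, 0], 0],
    [[0, 0, 0], [0, 0, 0], 0],
    [[0, 0, 0], [0, 0, 0], 0.4],
    [[0, 0, 0], [0, 0, 0], 0.7],
    [[0, 0, 0], [0, 0, 0], 1],
    [[0, 0, 0], [0, 0, 0], 1],
    [[0, 0, 0], [0, 0, 0], 1],
    [[0, 0, 0], [0, 0, 0], 1],
    [[0, 0, 0], [0, 0, 0], 1],
  ],
  squeeze=20,
)

```text
time: 3.93
position: [0.6155, 0.2894, 0.0731]
tcp_rot: [-3.141, -0.0, -0.059]
ft_force: [0.4, -0.1, -0.2]
gripper_width: 0.0537
```

```bash
python3 - <<'E'
from h import *
go(.615,.289,.071,-.06)
p=[.5567,-.0523,-.0604]; c,s=np.cos(p[2]),np.sin(p[2])
W=lambda x,y,z: np.array([p[0]+c*x-s*y,p[1]+s*x+c*y,z])
def prof(cam,im,z,axis,rng,others):
    g=cv2.cvtColor(im,cv2.COLOR_BGR2GRAY).astype(np.float32); a=0
    for o in others:
        P=np.array([W(t,o,z) if axis=='x' else W(o,t,z) for t in rng]); uv=proj(cam,P).astype(np.float32)
        a=a+cv2.remap(g,uv[:,0].reshape(1,-1),uv[:,1].reshape(1,-1),cv2.INTER_CUBIC).ravel()/len(others)
    return a
for cam in('top','scene'):
    im=cv2.imread(f'pics/{cam}0.png')
    for nm,z,ax,r,o in(('near div',.07,'x',np.arange(-.065,-.024,.002),np.linspace(-.045,.045,15)),('far div',.07,'x',np.arange(.025,.066,.002),np.linspace(-.045,.045,15)),
        ('left rim',.096,'y',np.arange(.045,.08,.002),np.linspace(-.12,.12,20)),('right rim',.096,'y',np.arange(-.08,-.045,.002),np.linspace(-.12,.12,20)),('near rim',.096,'x',np.arange(-.16,-.12,.002),np.linspace(-.05,.05,15)),('far rim',.096,'x',np.arange(.12,.16,.002),np.linspace(-.05,.05,15))):
        a=prof(cam,im,z,ax,r,o); print(cam,nm,(r[0]*1000).round(),'step2:',a.round().astype(int).tolist())
E
```

```text
pos [0.6155 0.2894 0.0731] rpy [-3.141 -0.    -0.059] t 3.9333 w 0.0537 F [ 0.4 -0.1 -0.2]
shift cm in tool axes (at present orientation) [-0.05  0.05  0.21] after turning [-0.05  0.05  0.21] turn deg [-0.01 -0.02  0.05]
top near div -65.0 step2: [58, 59, 61, 63, 66, 67, 68, 65, 54, 42, 48, 71, 92, 107, 116, 123, 127, 127, 127, 127, 126]
top far div 25.0 step2: [130, 130, 131, 131, 124, 102, 69, 41, 31, 34, 49, 74, 93, 98, 91, 81, 82, 91, 101, 109, 113]
top left rim 45.0 step2: [91, 91, 91, 92, 98, 105, 104, 90, 71, 67, 85, 102, 104, 103, 103, 103, 103, 103]
top right rim -80.0 step2: [104, 104, 104, 103, 103, 103, 103, 103, 105, 107, 101, 84, 53, 32, 36, 51, 69, 85]
top near rim -160.0 step2: [104, 103, 103, 103, 104, 105, 105, 105, 102, 90, 67, 48, 60, 88, 107, 107, 92, 72, 58, 56, 57]
top far rim 120.0 step2: [77, 71, 67, 58, 47, 38, 32, 40, 68, 94, 107, 109, 108, 109, 109, 107, 105, 102, 99, 96, 97]
scene near div -65.0 step2: [65, 65, 64, 65, 66, 64, 64, 66, 68, 72, 79, 89, 94, 91, 78, 64, 51, 46, 49, 52, 51]
scene far div 25.0 step2: [89, 90, 91, 91, 90, 91, 91, 91, 92, 92, 96, 99, 98, 91, 81, 74, 75, 82, 89, 94, 97]
scene left rim 45.0 step2: [85, 82, 81, 85, 94, 102, 105, 100, 86, 68, 52, 45, 44, 44, 44, 45, 45, 42]
scene right rim -80.0 step2: [103, 103, 103, 102, 102, 103, 104, 105, 106, 106, 103, 93, 77, 61, 50, 45, 43, 43]
scene near rim -160.0 step2: [105, 105, 104, 102, 100, 99, 100, 103, 105, 107, 108, 108, 109, 110, 109, 105, 93, 75, 56, 44, 41]
scene far rim 120.0 step2: [95, 93, 92, 88, 83, 77, 73, 73, 82, 95, 106, 105, 93, 70, 54, 52, 57, 66, 75, 85, 94]
```

The rim and divider profiles agree in both cameras: the crate is really +4.5 mm in its x and −2.5 mm in its y from my corner fit, so its centre is (0.561, −0.055). I'll finish closing, then lift.

drive_tool(
  commands=[
    [[0, 0, 0.1], [0, 0, 0], 1],
    [[0, 0, 0], [0, 0, 0], 1],
    [[0, 0, 0], [0, 0, 0], 1],
    [[0, 0, 0], [0, 0, 0], 1],
    [[0, 0, 0], [0, 0, 0], 1],
    [[0, 0, 0], [0, 0, 0], 1],
    [[0, 0, 0], [0, 0, 0], 1],
    [[0, 0, 0], [0, 0, 0], 1],
    [[0, 0, 0], [0, 0, 0], 1],
  ],
  squeeze=25,
)

```text
time: 4.68
position: [0.6154, 0.2893, 0.0719]
tcp_rot: [3.142, 0.0, -0.059]
ft_force: [-0.6, -0.6, -0.4]
gripper_width: 0.0007
```

drive_tool(
  commands=[
    [[0, 0, -0.5], [0, 0, 0], 1],
    [[0, 0, -1.5], [0, 0, 0], 1],
    [[0, 0, -2.5], [0, 0, 0], 1],
    [[0, 0, -3], [0, 0, 0], 1],
    [[0, 0, -3], [0, 0, 0], 1],
    [[0, 0, -3], [0, 0, 0], 1],
    [[0, 0, -1.5], [0, 0, 0], 1],
    [[0, 0, 0], [0, 0, 0], 1],
    [[0, 0, 0], [0, 0, 0], 1],
  ],
)

```text
time: 5.43
position: [0.6158, 0.2895, 0.2231]
tcp_rot: [-3.141, -0.002, -0.059]
ft_force: [-0.4, -0.6, -0.6]
gripper_width: 0.0004
```

```bash
python3 - <<'E'
from h import *
go(.561,-.055,.22,-.06)
snap('top','top2');snap('scene','scene2')
E
```

```text
pos [0.6158 0.2895 0.2231] rpy [-3.141e+00 -2.000e-03 -5.900e-02] t 5.4333 w 0.0004 F [-0.4 -0.6 -0.6]
shift cm in tool axes (at present orientation) [-3.44 34.71  0.27] after turning [-3.41 34.72  0.31] turn deg [-0.06 -0.12  0.04]
```

The jaws closed to 0, so I missed the knob. I'll look at where the jar is.

```bash
python3 - <<'E'
from h import *
a=cv2.imread('pics/top2.png')[95:235,150:290]; b=cv2.imread('pics/scene2.png')[200:340,200:340]
cv2.imwrite('pics/j.png',np.hstack([cv2.resize(i,(398,398),interpolation=cv2.INTER_CUBIC) for i in(a,b)]))
print(proj('scene',[.615,.289,.074]),proj('top',[.615,.289,.074]))
E
```

```text
[[274.21861486 266.34185693]] [[190.34307315 148.40946167]]
```

View pics/j.png

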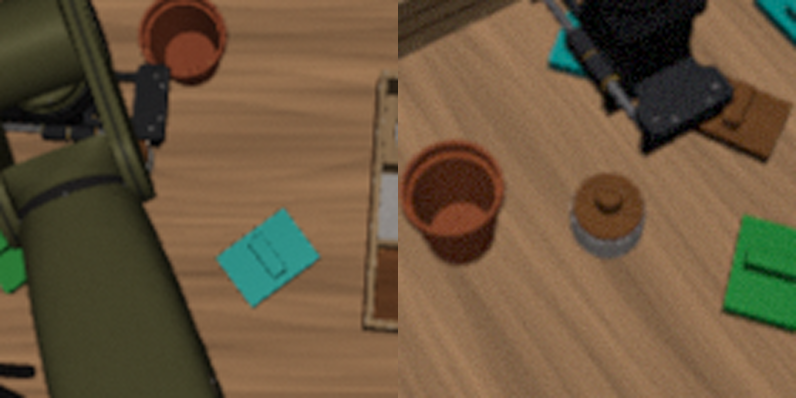

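```bash
python3 - <<'E'
from h import *
for z in(.204,.223,.282): print(z,proj('scene',[.6158,.2895,z]),proj('top',[.6158,.2895,z]))
for c in('top','scene'):
  k=calibration(c); print({a:(np.array(b).tolist()) for a,b in k.items()}); print(Rc(k).round(3))
print((proj('scene',[.6158,.2895,.204])-[200,200])*398/140+[398,0])
E
```

```text
0.204 [[275.85097199 242.14062604]] [[183.23288514 139.95578022]]
0.223 [[276.14491062 238.05275185]] [[182.10405093 138.62498373]]
0.282 [[277.12835141 224.36342571]] [[178.38703553 134.24280571]]
{'camera_matrix': [[476.7842333679496, 0.0, 257.90706564812], [0.0, 476.7842333679496, 185.0143956693633], [0.0, 0.0, 1.0]], 'distortion': [-0.01746212614545401, 0.0, 0.0, 0.0, 0.0], 'origin': [0.3497037000440651, 0.05949128474543468, 1.5394770995183686], 'rotation': [0.10319460454745977, 0.01140397385685854, -1.563757562342957]}
[[ 0.007  0.995 -0.103]
 [-1.     0.006 -0.012]
 [-0.011  0.103  0.995]]
{'camera_matrix': [[359.877445562491, 0.0, 252.77557377628028], [0.0, 359.877445562491, 191.29718281630292], [0.0, 0.0, 1.0]], 'distortion': [-0.01758428713543933, 0.0, 0.0, 0.0, 0.0], 'origin': [0.8911474827537568, 0.6176515906288593, 0.9515027161162519], 'rotation': [0.6589790976926073, 0.014893316195879525, 2.5451554251488884]}
[[-0.827 -0.452  0.334]
 [ 0.562 -0.649  0.513]
 [-0.015  0.612  0.791]]
[[613.63347751 119.79977974]]
```

```bash
python3 - <<'E'
from h import *
b=cv2.imread('pics/scene2.png'); k=5
c=cv2.resize(b[170:290,220:350],None,fx=k,fy=k,interpolation=cv2.INTER_CUBIC)
c=np.clip(c.astype(float)*1.6,0,255).astype(np.uint8)
def pt(P,col):
    u=(proj('scene',P)[0]+.5-[220,170])*k; cv2.drawMarker(c,tuple(int(v) for v in u),col,0,14,1)
pt([.6158,.2895,.204],(0,255,255)); pt([.6158,.2895,.223],(0,255,0)); pt([.615,.289,.074],(255,255,0))
for t in np.linspace(0,6.28,60): pt([.615+.036*np.cos(t),.289+.036*np.sin(t),.05],(255,0,255)) if 0 else None
cv2.imwrite('pics/g.png',c)
E
```

```text
(no output)
```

View pics/g.png

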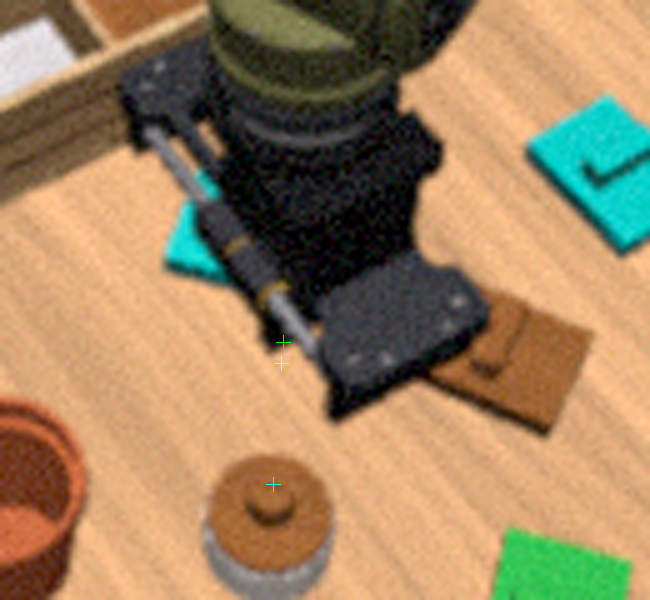

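The fingertips appear at crop (270,347) against a predicted (281,362). The knob top is at (270,493) against a predicted (273,485). I'll check the jar by stereo and see whether it moved.

```bash
python3 - <<'E'
from h import *
a=cv2.imread('pics/scene0.png',0).astype(np.float32);b=cv2.imread('pics/scene2.png',0).astype(np.float32)
t=a[258:290,258:290]; r=cv2.matchTemplate(b[245:305,245:305],t,cv2.TM_CCOEFF_NORMED); print('moved px',np.array(cv2.minMaxLoc(r)[3])-13,r.max())
print('knob scene@.074',at('scene',[(273.5,268.1)],.074),'lid scene@.05',at('scene',[(273.5,272.2)],.05))
def tri(u1,u2):
    o1,d1=ray('top',[u1]);o2,d2=ray('scene',[u2]); d1=d1[0]/np.linalg.norm(d1);d2=d2[0]/np.linalg.norm(d2)
    s=np.linalg.lstsq(np.c_[d1,-d2],o2-o1,rcond=None)[0]; p,q=o1+d1*s[0],o2+d2*s[1]; return (p+q)/2,np.linalg.norm(p-q)
print('knob tri',tri((130+173.5/2.85-.5,80+195.5/2.85-.5),(273.5,268.1)))
print('tip seen scene @.204',at('scene',[(270/5+220-.5,347/5+170-.5)],.204))
E
```

```text
moved px [0 0] 0.9846114
knob scene@.074 [[0.61956477 0.29201448 0.074     ]] lid scene@.05 [[0.61923802 0.29282135 0.05      ]]
knob tri (array([0.61736233, 0.28976634, 0.06747278]), np.float64(0.0005038980648080882))
tip seen scene @.204 [[0.61517275 0.27922666 0.204     ]]
```

```bash
python3 - <<'E'
from workcell import bot
print(bot.finger_overhang,[d for d in dir(bot) if d[0]!='_'])
s=bot.state();print(s['position'],s['tcp_rot'],s['qpos'])
E
```

```text
0.019 ['Unreachable', 'finger_overhang', 'state']
[0.61433405 0.28888513 0.21924157] [ 3.14004236  0.00357582 -0.05932806] [3.60502443e-01 1.81012041e-01 1.56395483e+00 4.24740170e-05
 1.40052298e+00 1.99061678e+00]
```

The state readings are noisy by a few mm, and the tips look roughly 20 mm higher than stated. A gentle touch on free bench beside the jar will settle it.

drive_tool(
  commands=[
    [[-4, 0, 0], [0, 0, 0], 1],
    [[-4, 0, 3], [0, 0, 0], 1],
    [[0, 0, 4], [0, 0, 0], 1],
    [[0, 0, 4], [0, 0, 0], 1],
    [[0, 0, 4], [0, 0, 0], 1],
    [[0, 0, 3], [0, 0, 0], 1],
    [[0, 0, 1.2], [0, 0, 0], 1],
    [[0, 0, 0], [0, 0, 0], 1],
    [[0, 0, 0], [0, 0, 0], 1],
  ],
)

```text
time: 6.28
position: [0.5417, 0.2934, 0.034]
tcp_rot: [3.141, 0.002, -0.059]
ft_force: [-0.2, 0.9, 0.2]
gripper_width: 0.0004
```

```bash
python3 - <<'E'
from h import *
s=bot.state();p=s['position'];print(p,s['ft_force'])
b=snap('scene','scene3')[:,:,::-1]; snap('top','top3'); k=5
c=cv2.resize(b[190:300,220:350],None,fx=k,fy=k,interpolation=cv2.INTER_CUBIC)
c=np.clip(c.astype(float)*2,0,255).astype(np.uint8)
for z,col in((p[2]-.019,(0,255,255)),(p[2],(0,255,0))):
    u=(proj('scene',[p[0],p[1],z])[0]+.5-[220,190])*k; cv2.drawMarker(c,tuple(int(v) for v in u),col,0,14,1); print(u)
cv2.imwrite('pics/g3.png',c)
E
```

```text
[0.5417099  0.29337459 0.03395057] [-0.21056512  0.9130511   0.23617096]
[378.70202939 369.24515896]
[381.37110987 353.8943024 ]
```

View pics/g3.png

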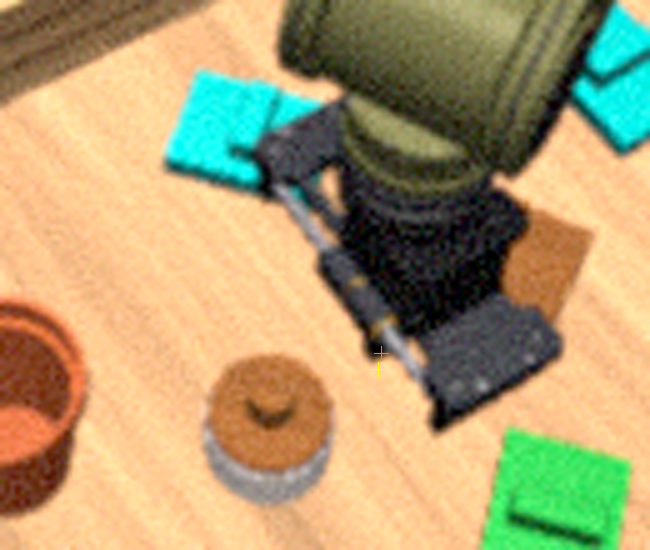

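drive_tool(
  commands=[
    [[0, 0, 0.5], [0, 0, 0], 1],
    [[0, 0, 0.3], [0, 0, 0], 1],
    [[0, 0, 0], [0, 0, 0], 1],
  ],
)

```text
time: 6.63
position: [0.5426, 0.2938, 0.0274]
tcp_rot: [-3.141, -0.001, -0.059]
ft_force: [-0.0, -0.4, 0.1]
gripper_width: 0.0005
```

drive_tool(
  commands=[
    [[0, 0, 0.2], [0, 0, 0], 1],
    [[0, 0, 0.1], [0, 0, 0], 1],
    [[0, 0, 0], [0, 0, 0], 1],
  ],
)

```text
time: 6.88
position: [0.5421, 0.2936, 0.0237]
tcp_rot: [3.142, 0.0, -0.059]
ft_force: [-0.1, -0.2, 0.3]
gripper_width: 0.0008
```

drive_tool(
  commands=[
    [[0, 0, 0.2], [0, 0, 0], 1],
    [[0, 0, 0], [0, 0, 0], 1],
    [[0, 0, 0], [0, 0, 0], 1],
  ],
)

```text
time: 7.13
position: [0.5421, 0.2936, 0.0217]
tcp_rot: [3.141, 0.0, -0.059]
ft_force: [-0.8, 0.7, 0.4]
gripper_width: 0.0004
```

drive_tool(
  commands=[
    [[0, 0, 0.2], [0, 0, 0], 1],
    [[0, 0, 0.1], [0, 0, 0], 1],
    [[0, 0, 0], [0, 0, 0], 1],
  ],
)

```text
time: 7.38
position: [0.542, 0.2936, 0.0185]
tcp_rot: [3.141, 0.001, -0.059]
ft_force: [-0.6, 0.5, -0.7]
gripper_width: 0.0005
```

drive_tool(
  commands=[
    [[0, 0, 0.1], [0, 0, 0], 1],
    [[0, 0, 0.1], [0, 0, 0], 1],
    [[0, 0, 0], [0, 0, 0], 1],
  ],
)

```text
time: 7.63
position: [0.5421, 0.2936, 0.0166]
tcp_rot: [3.141, 0.0, -0.059]
ft_force: [0.0, 0.5, 0.3]
gripper_width: 0.0005
```

drive_tool(
  commands=[
    [[0, 0, 0.2], [0, 0, 0], 1],
    [[0, 0, 0], [0, 0, 0], 1],
    [[0, 0, 0], [0, 0, 0], 1],
  ],
)

```text
time: 7.88
position: [0.5421, 0.2936, 0.0147]
tcp_rot: [3.141, 0.0, -0.059]
ft_force: [-0.2, 0.0, -0.1]
gripper_width: 0.0006
```

drive_tool(
  commands=[
    [[0, 0, 0.2], [0, 0, 0], 1],
    [[0, 0, 0.1], [0, 0, 0], 1],
    [[0, 0, 0], [0, 0, 0], 1],
  ],
)

```text
time: 8.13
position: [0.542, 0.2936, 0.0115]
tcp_rot: [3.141, 0.001, -0.059]
ft_force: [-0.4, -0.2, -0.4]
gripper_width: 0.0005
```

drive_tool(
  commands=[
    [[0, 0, 0.2], [0, 0, 0], 1],
    [[0, 0, 0.1], [0, 0, 0], 1],
    [[0, 0, 0], [0, 0, 0], 1],
  ],
)

```text
time: 8.38
position: [0.542, 0.2936, 0.0085]
tcp_rot: [3.141, 0.001, -0.059]
ft_force: [-0.9, 0.3, -0.6]
gripper_width: 0.0005
```

drive_tool(
  commands=[
    [[0, 0, 0.2], [0, 0, 0], 1],
    [[0, 0, 0.1], [0, 0, 0], 1],
    [[0, 0, 0], [0, 0, 0], 1],
  ],
)

```text
time: 8.63
position: [0.542, 0.2936, 0.0055]
tcp_rot: [3.141, 0.001, -0.059]
ft_force: [0.0, -0.1, 0.4]
gripper_width: 0.0004
```

drive_tool(
  commands=[
    [[0, 0, 0.2], [0, 0, 0], 1],
    [[0, 0, 0.1], [0, 0, 0], 1],
    [[0, 0, 0], [0, 0, 0], 1],
  ],
)

```text
time: 8.88
position: [0.542, 0.2936, 0.0025]
tcp_rot: [3.141, 0.001, -0.059]
ft_force: [0.3, 0.5, 0.2]
gripper_width: 0.0004
```

drive_tool(
  commands=[
    [[0, 0, 0.1], [0, 0, 0], 1],
    [[0, 0, 0.1], [0, 0, 0], 1],
    [[0, 0, 0], [0, 0, 0], 1],
  ],
)

```text
time: 9.13
position: [0.5421, 0.2936, 0.0006]
tcp_rot: [3.141, 0.0, -0.059]
ft_force: [-0.5, -0.2, -0.9]
gripper_width: 0.0005
```

drive_tool(
  commands=[
    [[0, 0, 0.1], [0, 0, 0], 1],
    [[0, 0, 0.1], [0, 0, 0], 1],
    [[0, 0, 0], [0, 0, 0], 1],
  ],
)

```text
time: 9.38
position: [0.5421, 0.2936, -0.0014]
tcp_rot: [3.141, 0.0, -0.059]
ft_force: [0.0, 0.9, -0.6]
gripper_width: 0.0003
```

drive_tool(
  commands=[
    [[0, 0, 0.1], [0, 0, 0], 1],
    [[0, 0, 0.1], [0, 0, 0], 1],
    [[0, 0, 0], [0, 0, 0], 1],
  ],
)

```text
time: 9.63
position: [0.5421, 0.2936, -0.0034]
tcp_rot: [3.141, 0.0, -0.059]
ft_force: [-0.1, 0.7, -0.1]
gripper_width: 0.0006
```

drive_tool(
  commands=[
    [[0, 0, 0.1], [0, 0, 0], 1],
    [[0, 0, 0.1], [0, 0, 0], 1],
    [[0, 0, 0], [0, 0, 0], 1],
  ],
)

```text
time: 9.88
position: [0.5421, 0.2936, -0.0054]
tcp_rot: [3.141, 0.0, -0.059]
ft_force: [0.3, 0.3, 0.5]
gripper_width: 0.0008
```

drive_tool(
  commands=[
    [[0, 0, 0.1], [0, 0, 0], 1],
    [[0, 0, 0.1], [0, 0, 0], 1],
    [[0, 0, 0], [0, 0, 0], 1],
  ],
)

```text
time: 10.13
position: [0.5421, 0.2936, -0.0074]
tcp_rot: [3.141, 0.0, -0.059]
ft_force: [-0.3, -0.8, 0.3]
gripper_width: 0.0002
```

```bash
python3 - <<'E'
from h import *
s=bot.state();p=s['position'];print(p,s['ft_force'],s['tau'].round(1),s['qpos'].round(4))
b=snap('scene','scene4')[:,:,::-1]; t=snap('top','top4')[:,:,::-1]; k=5
c=cv2.resize(b[200:300,240:320],None,fx=k,fy=k,interpolation=cv2.INTER_CUBIC)
c=np.clip(c.astype(float)*2.2,0,255).astype(np.uint8)
for z,col in((p[2]-.019,(0,255,255)),(p[2],(0,255,0)),(0,(255,0,255))):
    u=(proj('scene',[p[0],p[1],z])[0]+.5-[240,200])*k; cv2.drawMarker(c,tuple(int(v) for v in u),col,0,14,1); print(u)
d=cv2.resize(t[110:210,150:230],None,fx=k,fy=k,interpolation=cv2.INTER_CUBIC); d=np.clip(d.astype(float)*2.2,0,255).astype(np.uint8)
u=(proj('top',[p[0],p[1],0])[0]+.5-[150,110])*k; cv2.drawMarker(d,tuple(int(v) for v in u),(255,0,255),0,14,1)
cv2.imwrite('pics/g4.png',np.hstack([c,d])[:,:800])
E
```

```text
[ 0.54210972  0.29360551 -0.00739641] [-0.27281927 -0.82245689  0.33475929] [ -0.  -42.7 -30.4  -0.   -0.1  -0. ] [ 0.4093  0.2694  1.8698 -0.      1.0029  2.0394]
[272.86188158 351.78896259]
[275.36407093 337.39150862]
[276.35771166 331.67313113]
```

View pics/g4.png

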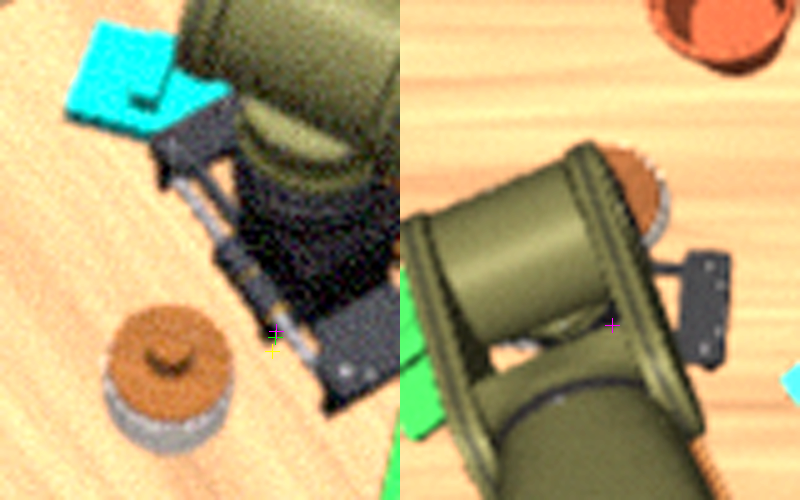

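```bash
python3 - <<'E'
from h import *
# scene3 (g3: crop x220 y190 k5) TCP .5417,.2934,.034 yaw -.059
c,s=np.cos(-.059),np.sin(-.059); X=np.array([c,s,0]);Y=np.array([s,-c,0])
for z in(.034-.019,.034,.093,.13,.17):
    for ty in(-.09,0,.09):
        print(z,ty,[((proj('scene',np.array([.542,.2936,z])+X*tx+Y*ty)[0]+.5-[220,190])*5).round().tolist() for tx in(-.0375,0,.0375)])
E
```

```text
0.015000000000000003 -0.09 [[529.0, 465.0], [474.0, 499.0], [417.0, 534.0]]
0.015000000000000003 0 [[432.0, 339.0], [379.0, 370.0], [324.0, 401.0]]
0.015000000000000003 0.09 [[344.0, 224.0], [292.0, 252.0], [239.0, 281.0]]
0.034 -0.09 [[534.0, 451.0], [478.0, 485.0], [421.0, 520.0]]
0.034 0 [[436.0, 323.0], [381.0, 354.0], [326.0, 386.0]]
0.034 0.09 [[346.0, 207.0], [293.0, 236.0], [239.0, 265.0]]
0.093 -0.09 [[551.0, 403.0], [492.0, 438.0], [432.0, 474.0]]
0.093 0 [[447.0, 272.0], [390.0, 304.0], [332.0, 336.0]]
0.093 0.09 [[353.0, 152.0], [297.0, 182.0], [241.0, 212.0]]
0.13 -0.09 [[562.0, 370.0], [502.0, 406.0], [440.0, 443.0]]
0.13 0 [[455.0, 237.0], [396.0, 269.0], [336.0, 303.0]]
0.13 0.09 [[357.0, 116.0], [300.0, 145.0], [242.0, 176.0]]
0.17 -0.09 [[575.0, 333.0], [513.0, 370.0], [449.0, 408.0]]
0.17 0 [[463.0, 196.0], [403.0, 230.0], [341.0, 264.0]]
0.17 0.09 [[362.0, 73.0], [304.0, 103.0], [244.0, 134.0]]
```

No contact even at a reported z of −0.007, and the gripper's end plates look about 40 mm higher than the data says. I'll continue the probe in small steps.

drive_tool(
  commands=[
    [[0, 0, 0.2], [0, 0, 0], 1],
    [[0, 0, 0.2], [0, 0, 0], 1],
    [[0, 0, 0], [0, 0, 0], 1],
  ],
)

```text
time: 10.48
position: [0.5426, 0.2939, -0.0085]
tcp_rot: [3.141, 0.001, -0.059]
ft_force: [-5.9, -3.1, 14.1]
gripper_width: 0.0004
```

drive_tool(
  commands=[
    [[0, 0, 0.2], [0, 0, 0], 1],
    [[0, 0, 0.1], [0, 0, 0], 1],
    [[0, 0, 0], [0, 0, 0], 1],
  ],
)

```text
time: 10.73
position: [0.5427, 0.2939, -0.0086]
tcp_rot: [3.14, 0.002, -0.059]
ft_force: [-14.0, -6.5, 30.0]
gripper_width: 0.0001
```

drive_tool(
  commands=[
    [[0, 0, 0.2], [0, 0, 0], 1],
    [[0, 0, 0.1], [0, 0, 0], 1],
    [[0, 0, 0], [0, 0, 0], 1],
  ],
)

```text
time: 10.98
position: [0.5428, 0.2939, -0.0087]
tcp_rot: [3.139, 0.003, -0.059]
ft_force: [-21.2, -10.0, 46.8]
gripper_width: 0.0007
```

drive_tool(
  commands=[
    [[0, 0, 0.2], [0, 0, 0], 1],
    [[0, 0, 0.1], [0, 0, 0], 1],
    [[0, 0, 0], [0, 0, 0], 1],
  ],
)

```text
time: 11.23
position: [0.5428, 0.2939, -0.0088]
tcp_rot: [3.139, 0.004, -0.058]
ft_force: [-29.0, -12.8, 62.3]
gripper_width: 0.0008
```

The bench was touched at a reported z of −0.0083, so the real fingertips sit 27 mm higher than stated (tip z = reported z + 8 mm). I was lucky there with 62 N, and won't chain probe steps again. I'm backing off and going back to the jar with that correction.

drive_tool(
  commands=[
    [[0, 0, -1.5], [0, 0, 0], 1],
    [[0, 0, -3.5], [0, 0, 0], 0.5],
    [[0, 0, -3.5], [0, 0, 0], 0.4],
    [[0, 0, -3.5], [0, 0, 0], 0.4],
    [[3.8, -0.1, 0], [0, 0, 0], 0.4],
    [[3.8, -0.1, 0], [0, 0, 0], 0.4],
    [[0, 0, 0], [0, 0, 0], 0.4],
    [[0, 0, 0], [0, 0, 0], 0.4],
    [[0, 0, 0], [0, 0, 0], 0.4],
  ],
)

```text
time: 11.98
position: [0.6175, 0.2909, 0.0988]
tcp_rot: [3.141, 0.002, -0.06]
ft_force: [-0.1, 0.5, -0.2]
gripper_width: 0.0483
```

```bash
python3 - <<'E'
from h import *
go(.618,.291,.045,-.06)
b=snap('scene','scene5')[:,:,::-1]; t=snap('top','top5')[:,:,::-1]; k=5
c=cv2.resize(b[200:300,230:310],None,fx=k,fy=k,interpolation=cv2.INTER_CUBIC)
d=cv2.resize(t[110:210,150:230],None,fx=k,fy=k,interpolation=cv2.INTER_CUBIC)
cv2.imwrite('pics/g5.png',np.clip(np.hstack([c,d])*2.0,0,255).astype(np.uint8))
E
```

```text
pos [0.6175 0.2909 0.0988] rpy [ 3.141e+00  2.000e-03 -6.000e-02] t 11.9833 w 0.0483 F [-0.1  0.5 -0.2]
shift cm in tool axes (at present orientation) [ 0.06 -0.02  5.38] after turning [ 0.05 -0.01  5.38] turn deg [0.04 0.11 0.03]
```

View pics/g5.png

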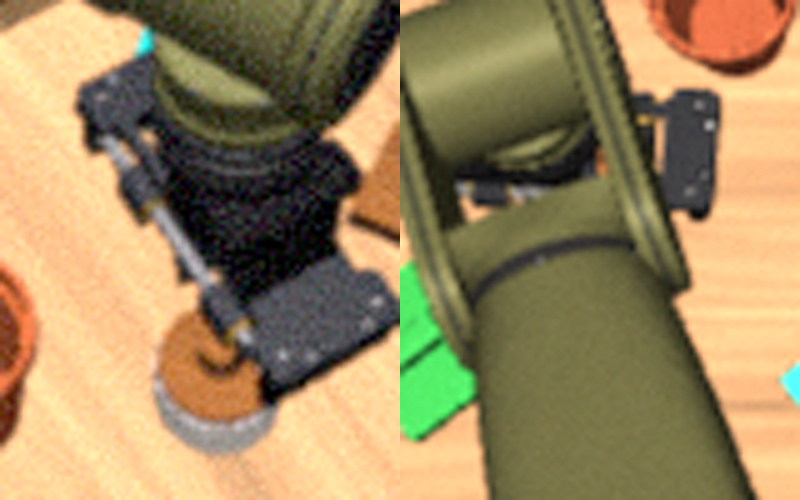

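The carriages are open about 50 mm, straddling the knob at crop (215,355). I'm descending with the correction.

drive_tool(
  commands=[
    [[0.05, 0, 2], [0, 0, 0], 0.4],
    [[0, 0, 1.6], [0, 0, 0], 0.4],
    [[0, 0, 1], [0, 0, 0], 0.4],
    [[0, 0, 0.5], [0, 0, 0], 0.4],
    [[0, 0, 0], [0, 0, 0], 0.4],
    [[0, 0, 0], [0, 0, 0], 0.4],
  ],
)

```text
time: 12.58
position: [0.6186, 0.2913, 0.0492]
tcp_rot: [-3.142, -0.0, -0.059]
ft_force: [-0.0, -0.1, 0.1]
gripper_width: 0.0569
```

drive_tool(
  commands=[
    [[0, 0, 0], [0, 0, 0], 1],
    [[0, 0, 0], [0, 0, 0], 1],
    [[0, 0, 0], [0, 0, 0], 1],
    [[0, 0, 0], [0, 0, 0], 1],
    [[0, 0, 0], [0, 0, 0], 1],
    [[0, 0, 0], [0, 0, 0], 1],
    [[0, 0, 0], [0, 0, 0], 1],
    [[0, 0, 0], [0, 0, 0], 1],
  ],
  squeeze=25,
)

```text
time: 13.25
position: [0.619, 0.2907, 0.0493]
tcp_rot: [3.141, -0.001, -0.059]
ft_force: [-0.7, -3.1, 2.6]
gripper_width: 0.0255
```

The knob is gripped at 25.5 mm. Now I'll lift it and carry it over the middle bay.

drive_tool(
  commands=[
    [[0, 0, -0.5], [0, 0, 0], 1],
    [[0, 0, -1], [0, 0, 0], 1],
    [[0, 0, -2], [0, 0, 0], 1],
    [[0, 0, -2.5], [0, 0, 0], 1],
    [[0, 0, -2.5], [0, 0, 0], 1],
    [[0, 0, -2.5], [0, 0, 0], 1],
    [[0, 0, -1.5], [0, 0, 0], 1],
    [[0, 0, -0.5], [0, 0, 0], 1],
    [[0, 0, 0], [0, 0, 0], 1],
  ],
)

```text
time: 14.0
position: [0.6194, 0.2916, 0.1806]
tcp_rot: [-3.14, -0.003, -0.059]
ft_force: [0.2, -0.1, -3.3]
gripper_width: 0.0256
```

drive_tool(
  commands=[
    [[-0.1, 1, 0], [0, 0, 0], 1],
    [[-0.2, 2, 0], [0, 0, 0], 1],
    [[-0.3, 3, 0], [0, 0, 0], 1],
    [[-0.36, 3.5, 0], [0, 0, 0], 1],
    [[-0.36, 3.5, 0], [0, 0, 0], 1],
    [[-0.36, 3.5, 0], [0, 0, 0], 1],
    [[-0.36, 3.5, 0], [0, 0, 0], 1],
    [[-0.36, 3.5, 0], [0, 0, 0], 1],
    [[-0.36, 3.5, 0], [0, 0, 0], 1],
    [[-0.3, 3, 0], [0, 0, 0], 1],
    [[-0.25, 2.5, 0], [0, 0, 0], 1],
    [[-0.15, 1.5, 0], [0, 0, 0], 1],
    [[-0.11, 0.9, 0], [0, 0, 0], 1],
    [[0, 0, 0], [0, 0, 0], 1],
    [[0, 0, 0], [0, 0, 0], 1],
    [[0, 0, 0], [0, 0, 0], 1],
  ],
)

```text
time: 15.33
position: [0.5621, -0.0543, 0.178]
tcp_rot: [-3.141, 0.001, -0.059]
ft_force: [-0.0, 0.7, -2.9]
gripper_width: 0.0256
```

```bash
python3 - <<'E'
from h import *
go(.561,-.055,.18,-.06)
b=snap('scene','scene6')[:,:,::-1]; t=snap('top','top6')[:,:,::-1]; k=4
c=cv2.resize(b[110:240,160:290],None,fx=k,fy=k,interpolation=cv2.INTER_CUBIC)[:,:400*520//400]
d=cv2.resize(t[105:235,255:325],None,fx=k,fy=k,interpolation=cv2.INTER_CUBIC)
cv2.imwrite('pics/g6.png',np.clip(np.hstack([c,d])*1.6,0,255).astype(np.uint8))
E
```

```text
pos [ 0.5621 -0.0543  0.178 ] rpy [-3.141e+00  1.000e-03 -5.900e-02] t 15.3333 w 0.0256 F [-0.   0.7 -2.9]
shift cm in tool axes (at present orientation) [-0.1   0.08 -0.2 ] after turning [-0.1   0.08 -0.2 ] turn deg [-0.04  0.08  0.08]
```

View pics/g6.png

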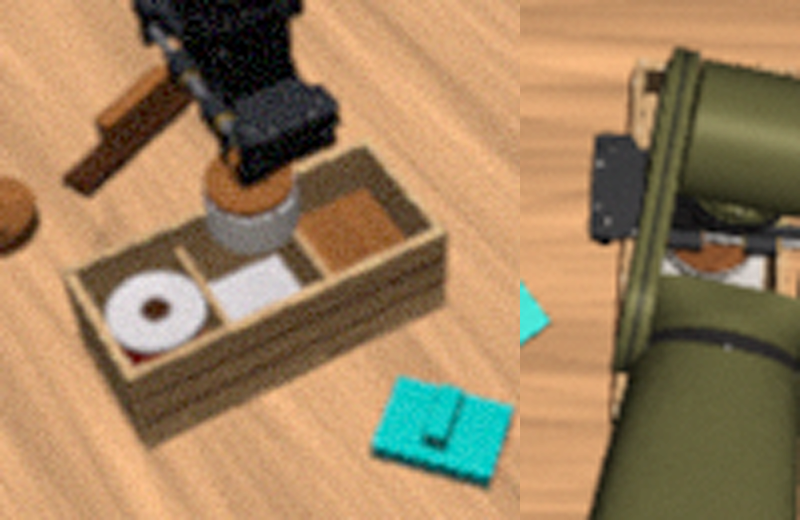

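The jar hangs upright over the middle bay: its sides at crop x = 205 and 300, its lowest point at (255,253). I'll compare that with the model for a jar centred on the bay.

```bash
python3 - <<'E'
from h import *
t=np.linspace(0,2*np.pi,200)
for x,y in((.561,-.055),(.565,-.055),(.561,-.051)):
    P=np.vstack([np.c_[x+.036*np.cos(t),y+.036*np.sin(t),0*t+z] for z in(.13,.18)])
    u=(proj('scene',P)+.5-[160,110])*4; print(x,y,'L',u[:,0].min().round(1),'R',u[:,0].max().round(1),'bottom',u[:200,1].max().round(1),'at',u[:200][u[:200,1].argmax()].round())
E
```

```text
0.561 -0.055 L 198.6 R 299.6 bottom 255.1 at [249. 255.]
0.565 -0.055 L 193.9 R 295.2 bottom 257.4 at [244. 257.]
0.561 -0.051 L 201.3 R 302.4 bottom 258.4 at [252. 258.]
```

drive_tool(
  commands=[
    [[0.1, 0, 1], [0, 0, 0], 1],
    [[0, 0, 2], [0, 0, 0], 1],
    [[0, 0, 1.5], [0, 0, 0], 1],
    [[0, 0, 0.8], [0, 0, 0], 1],
    [[0, 0, 0.6], [0, 0, 0], 1],
    [[0, 0, 0.6], [0, 0, 0], 1],
    [[0, 0, 0.4], [0, 0, 0], 1],
    [[0, 0, 0], [0, 0, 0], 1],
    [[0, 0, 0], [0, 0, 0], 1],
  ],
)

```text
time: 16.18
position: [0.5638, -0.0552, 0.1103]
tcp_rot: [3.142, -0.001, -0.059]
ft_force: [-0.6, 0.2, -2.8]
gripper_width: 0.0253
```

drive_tool(
  commands=[
    [[0, 0, 0.8], [0, 0, 0], 1],
    [[0, 0, 0.8], [0, 0, 0], 1],
    [[0, 0, 0.8], [0, 0, 0], 1],
    [[0, 0, 0.8], [0, 0, 0], 1],
    [[0, 0, 0.6], [0, 0, 0], 1],
    [[0, 0, 0.4], [0, 0, 0], 1],
    [[0, 0, 0], [0, 0, 0], 1],
    [[0, 0, 0], [0, 0, 0], 1],
  ],
)

```text
time: 16.85
position: [0.5633, -0.0552, 0.0675]
tcp_rot: [-3.142, 0.001, -0.059]
ft_force: [-0.6, -0.8, -3.3]
gripper_width: 0.0249
```

drive_tool(
  commands=[
    [[0, 0, 0.2], [0, 0, 0], 1],
    [[0, 0, 0.2], [0, 0, 0], 1],
    [[0, 0, 0.1], [0, 0, 0], 1],
    [[0, 0, 0], [0, 0, 0], 1],
  ],
)

```text
time: 17.18
position: [0.5633, -0.0552, 0.0627]
tcp_rot: [3.142, 0.0, -0.059]
ft_force: [-0.1, 0.2, -3.8]
gripper_width: 0.0252
```

drive_tool(
  commands=[
    [[0, 0, 0.1], [0, 0, 0], 1],
    [[0, 0, 0.1], [0, 0, 0], 1],
    [[0, 0, 0], [0, 0, 0], 1],
  ],
)

```text
time: 17.43
position: [0.5638, -0.0553, 0.0613]
tcp_rot: [3.141, -0.001, -0.059]
ft_force: [-0.5, 0.6, -2.1]
gripper_width: 0.0254
```

drive_tool(
  commands=[
    [[0, 0, 0.1], [0, 0, 0], 1],
    [[0, 0, 0], [0, 0, 0], 0.8],
    [[0, 0, 0], [0, 0, 0], 0.6],
    [[0, 0, 0], [0, 0, 0], 0.4],
    [[0, 0, 0], [0, 0, 0], 0.4],
    [[0, 0, 0], [0, 0, 0], 0.4],
    [[0, 0, -0.5], [0, 0, 0], 0.4],
    [[0, 0, -1.5], [0, 0, 0], 0.4],
    [[0, 0, -2.5], [0, 0, 0], 0.4],
    [[0, 0, -3], [0, 0, 0], 0.4],
    [[0, 0, -2.5], [0, 0, -5.1], 0.4],
    [[0, 0, 0], [0, 0, -5.1], 0.4],
    [[0, 0, 0], [0, 0, -5.1], 0.4],
    [[0, 0, 0], [0, 0, -5.1], 0.4],
    [[0, 0, 0], [0, 0, -5.1], 0.4],
    [[0, 0, 0], [0, 0, -5.1], 0.4],
  ],
)

```text
time: 18.77
position: [0.5635, -0.0551, 0.1603]
tcp_rot: [3.141, -0.0, 0.479]
ft_force: [-0.1, 0.4, -0.3]
gripper_width: 0.0571
```

drive_tool(
  commands=[
    [[0.33, -3.48, 0], [0, 0, 0], 0.4],
    [[0.33, -3.48, 0], [0, 0, 0], 0.4],
    [[0.33, -3.48, 0], [0, 0, 0], 0.4],
    [[0.33, -3.48, 0], [0, 0, 0], 0.4],
    [[0.33, -3.48, 0], [0, 0, 0], 0.4],
    [[0.33, -3.48, 0], [0, 0, 0], 0.4],
    [[0.33, -3.48, 0], [0, 0, 0], 0.4],
    [[0.33, -3.48, 0], [0, 0, 0], 0.4],
    [[0.33, -3.48, 0], [0, 0, 0], 0.4],
    [[0.33, -3.48, 0], [0, 0, 0], 0.4],
    [[0, 0, 0], [0, 0, 0], 0.4],
    [[0, 0, 0], [0, 0, 0], 0.4],
  ],
)

```text
time: 19.77
position: [0.433, 0.2707, 0.1602]
tcp_rot: [3.141, -0.0, 0.478]
ft_force: [0.7, 0.3, 0.0]
gripper_width: 0.0573
```

```bash
python3 - <<'E'
from fit import *
go(.434,.270,.016,.474)
snap('scene','scene7')
# scene lid refine: gradient score of the lid outline + handle top over shifts, in the first top and scene images
def W(p,L):
    L=np.array(L); c,s=np.cos(p[2]),np.sin(p[2]); return np.c_[p[0]+c*L[:,0]-s*L[:,1],p[1]+s*L[:,0]+c*L[:,1],L[:,2]]
for cam in('top','scene'):
    g=cv2.imread(f'pics/{cam}0.png').astype(np.float32)
    best=[]
    for dx in np.arange(-.012,.013,.001):
        for dy in np.arange(-.012,.013,.001):
            for da in(-.06,-.03,0,.03,.06):
                K=[.4343+dx,.2702+dy,-1.0968+da]; sc=0
                m=[]
                for sgn,e in((1,.004),(-1,-.004)):
                    L=[]
                    n=25
                    for t in np.linspace(-.9,.9,n):
                        L+=[[.048+e,t*.035,.02],[-.048-e,t*.035,.02],[t*.048,.035+e,.02],[t*.048,-.035-e,.02]]
                    uv=proj(cam,W(K,L)).astype(np.float32)
                    m.append(cv2.remap(g,uv[:,0][None],uv[:,1][None],cv2.INTER_LINEAR)[0])
                sc=np.abs(m[0]-m[1]).sum(1).mean() if 0 else np.median((m[0]-m[1]).sum(1).reshape(-1,4),0).sum()
                best.append((sc,dx,dy,da))
    best.sort(reverse=True); print(cam,np.round(best[:4],4).tolist(), 'mean top10',np.mean([b[1:] for b in best[:10]],0).round(4))
E
```

```text
pos [0.433  0.2707 0.1602] rpy [ 3.141 -0.     0.478] t 19.7667 w 0.0573 F [0.7 0.3 0. ]
shift cm in tool axes (at present orientation) [ 0.05  0.1  14.42] after turning [ 0.06  0.11 14.42] turn deg [ 0.02 -0.02  0.26]Traceback (most recent call last):
  File "<stdin>", line 20, in <module>
  File "h.py", line 12, in proj
    c=calibration(cam); q=(np.array(P,float).reshape(-1,3)-np.array(c['origin']))@Rc(c)
ValueError: time passes only in moves, steps and waits
```

```bash
sed -i 's/^def snap/import functools; calibration=functools.lru_cache(None)(calibration)\ndef snap/' h.py
python3 - <<'E'
from fit import *
def W(p,L):
    c,s=np.cos(p[2]),np.sin(p[2]); return np.c_[p[0]+c*L[:,0]-s*L[:,1],p[1]+s*L[:,0]+c*L[:,1],L[:,2]]
t=np.linspace(-.9,.9,25); o=0*t
def ring(e): return np.vstack([np.c_[o+.048+e,t*.035,o+.02],np.c_[o-.048-e,t*.035,o+.02],np.c_[t*.048,o+.035+e,o+.02],np.c_[t*.048,o-.035-e,o+.02]])
for cam in('top','scene'):
    g=cv2.imread(f'pics/{cam}0.png').astype(np.float32); best=[]
    S=lambda K,L:(lambda uv:cv2.remap(g,uv[:,0][None],uv[:,1][None],cv2.INTER_LINEAR)[0])(proj(cam,W(K,L)).astype(np.float32))
    for dx in np.arange(-.012,.013,.0015):
        for dy in np.arange(-.012,.013,.0015):
            for da in(-.06,-.03,0,.03,.06):
                K=[.4343+dx,.2702+dy,-1.0968+da]
                best.append(((S(K,ring(.004))-S(K,ring(-.004))).sum(1).reshape(4,-1).mean(1).clip(0,90).sum(),dx,dy,da))
    best.sort(reverse=True); print(cam,np.round(best[:3],4).tolist(),'mean top10',np.mean([b[1:] for b in best[:10]],0).round(4))
E
```

```text
top [[360.0, 0.0015, 0.0015, 0.0], [360.0, 0.0015, 0.0015, -0.03], [360.0, 0.0015, -0.0, -0.03]] mean top10 [ 0.0006  0.0006 -0.015 ]
scene [[313.4007, 0.006, 0.006, 0.06], [310.1743, 0.0075, 0.003, 0.03], [310.151, 0.006, 0.006, 0.03]] mean top10 [0.0067 0.0048 0.024 ]
```

drive_tool(
  commands=[
    [[0.3, 0, 3], [0, 0, 0], 0.4],
    [[0, 0, 3.5], [0, 0, 0], 0.4],
    [[0, 0, 3.5], [0, 0, 0], 0.4],
    [[0, 0, 2.5], [0, 0, 0], 0.4],
    [[0, 0, 1.2], [0, 0, 0], 0.4],
    [[0, 0, 0.6], [0, 0, 0], 0.4],
    [[0, 0, 0], [0, 0, 0], 0.4],
    [[0, 0, 0], [0, 0, 0], 0.4],
  ],
)

```text
time: 20.48
position: [0.4378, 0.2708, 0.0183]
tcp_rot: [3.141, -0.002, 0.474]
ft_force: [-0.4, -0.1, -0.0]
gripper_width: 0.0571
```

drive_tool(
  commands=[
    [[0, 0, 0], [0, 0, 0], 1],
    [[0, 0, 0], [0, 0, 0], 1],
    [[0, 0, 0], [0, 0, 0], 1],
    [[0, 0, 0], [0, 0, 0], 1],
    [[0, 0, 0], [0, 0, 0], 1],
    [[0, 0, 0], [0, 0, 0], 1],
    [[0, 0, 0], [0, 0, 0], 1],
    [[0, 0, 0], [0, 0, 0], 1],
    [[0, 0, 0], [0, 0, 0], 1],
  ],
  squeeze=25,
)

```text
time: 21.23
position: [0.4364, 0.2708, 0.017]
tcp_rot: [3.142, -0.0, 0.475]
ft_force: [0.3, 0.2, 2.1]
gripper_width: 0.0178
```

drive_tool(
  commands=[
    [[0, 0, -0.5], [0, 0, 0], 1],
    [[0, 0, -1], [0, 0, 0], 1],
    [[0, 0, -2], [0, 0, 0], 1],
    [[0, 0, -3], [0, 0, 5.1], 1],
    [[0, 0, -3], [0, 0, 5.1], 1],
    [[0, 0, -3], [0, 0, 5.1], 1],
    [[0, 0, -1.5], [0, 0, 5.1], 1],
    [[0, 0, 0], [0, 0, 5.1], 1],
    [[0, 0, 0], [0, 0, 5.1], 1],
    [[0, 0, 0], [0, 0, 0], 1],
  ],
)

```text
time: 22.07
position: [0.4363, 0.2708, 0.1577]
tcp_rot: [-3.141, -0.001, -0.061]
ft_force: [0.3, 0.4, -2.3]
gripper_width: 0.018
```

drive_tool(
  commands=[
    [[0.17, 1, 0], [0, 0, 0], 1],
    [[0.33, 2, 0], [0, 0, 0], 1],
    [[0.5, 3, 0], [0, 0, 0], 1],
    [[0.53, 3.2, 0], [0, 0, 0], 1],
    [[0.53, 3.2, 0], [0, 0, 0], 1],
    [[0.53, 3.2, 0], [0, 0, 0], 1],
    [[0.53, 3.2, 0], [0, 0, 0], 1],
    [[0.53, 3.2, 0], [0, 0, 0], 1],
    [[0.53, 3.2, 0], [0, 0, 0], 1],
    [[0.46, 2.8, 0], [0, 0, 0], 1],
    [[0.33, 2, 0], [0, 0, 0], 1],
    [[0.2, 1.2, 0], [0, 0, 0], 1],
    [[0.1, 0.6, 0], [0, 0, 0], 1],
    [[0, 0, 0], [0, 0, 0], 1],
    [[0, 0, 0], [0, 0, 0], 1],
  ],
)

```text
time: 23.32
position: [0.4699, -0.0493, 0.1566]
tcp_rot: [-3.141, 0.001, -0.059]
ft_force: [0.4, -0.1, -2.7]
gripper_width: 0.0177
```

```bash
python3 - <<'E'
from fit import *
go(.470,-.050,.16,-.06)
b=snap('scene','scene8')[:,:,::-1]; snap('top','top8'); k=5
c=cv2.resize(b[110:225,165:295],None,fx=k,fy=k,interpolation=cv2.INTER_CUBIC)
c=np.clip(c*1.6,0,255).astype(np.uint8)
def W(p,L):
    L=np.array(L); c,s=np.cos(p[2]),np.sin(p[2]); return np.c_[p[0]+c*L[:,0]-s*L[:,1],p[1]+s*L[:,0]+c*L[:,1],L[:,2]]
def dr(P,col): cv2.polylines(c,[((proj('scene',P)+.5-[165,110])*k).astype(np.int32)],True,col,1)
dr(W([.561,-.055,-.06],box(.28,.126,.096)),(0,255,255))
dr(W([.4712,-.0496,-.06-np.pi/2],box(.096,.07,.139)),(255,255,0))
dr(W([.4712,-.0496,-.06-np.pi/2],box(.096,.07,.159)),(255,0,255))
t=np.linspace(0,6.28,50)
dr(np.c_[.561+.036*np.cos(t),-.055+.036*np.sin(t),0*t+.062],(0,255,0))
cv2.imwrite('pics/g8.png',c)
E
```

```text
pos [ 0.4699 -0.0493  0.1566] rpy [-3.141e+00  1.000e-03 -5.900e-02] t 23.3167 w 0.0177 F [ 0.4 -0.1 -2.7]
shift cm in tool axes (at present orientation) [ 0.02  0.07 -0.34] after turning [ 0.02  0.07 -0.34] turn deg [-0.04  0.04  0.07]
```

View pics/g8.png

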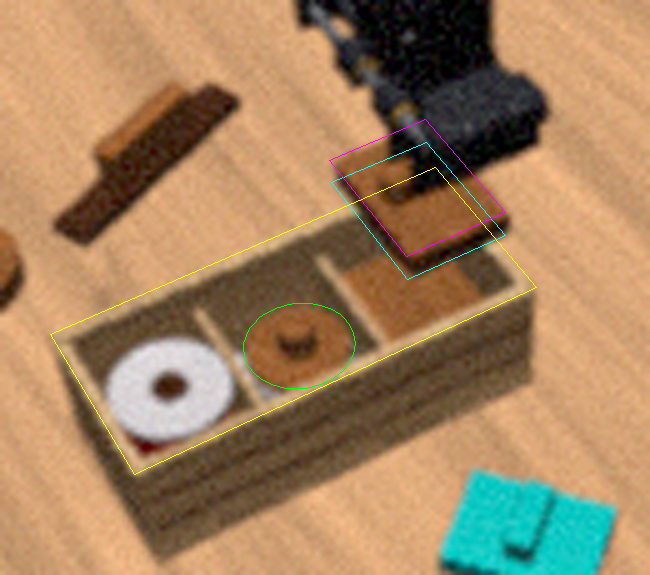

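The jar stands in the middle bay, with its knob at crop (298,340). The keepsake hangs square over the near bay, about 2 mm nearer the robot than the model outline. I'll shift it 2 mm and lower it.

drive_tool(
  commands=[
    [[0.2, 0, 1], [0, 0, 0], 1],
    [[0, 0, 1.5], [0, 0, 0], 1],
    [[0, 0, 1], [0, 0, 0], 1],
    [[0, 0, 0.7], [0, 0, 0], 1],
    [[0, 0, 0.6], [0, 0, 0], 1],
    [[0, 0, 0.6], [0, 0, 0], 1],
    [[0, 0, 0.5], [0, 0, 0], 1],
    [[0, 0, 0], [0, 0, 0], 1],
    [[0, 0, 0], [0, 0, 0], 1],
  ],
)

```text
time: 24.17
position: [0.4721, -0.0499, 0.0978]
tcp_rot: [-3.142, 0.0, -0.059]
ft_force: [-0.8, 0.4, -4.0]
gripper_width: 0.0179
```

drive_tool(
  commands=[
    [[0, 0, 0.7], [0, 0, 0], 1],
    [[0, 0, 0.6], [0, 0, 0], 1],
    [[0, 0, 0.6], [0, 0, 0], 1],
    [[0, 0, 0.6], [0, 0, 0], 1],
    [[0, 0, 0.4], [0, 0, 0], 1],
    [[0, 0, 0], [0, 0, 0], 1],
    [[0, 0, 0], [0, 0, 0], 1],
  ],
)

```text
time: 24.75
position: [0.4718, -0.0499, 0.0684]
tcp_rot: [-3.141, 0.001, -0.059]
ft_force: [-0.3, 0.5, -2.3]
gripper_width: 0.0177
```

drive_tool(
  commands=[
    [[0, 0, 0.2], [0, 0, 0], 1],
    [[0, 0, 0.2], [0, 0, 0], 1],
    [[0, 0, 0.1], [0, 0, 0], 1],
    [[0, 0, 0], [0, 0, 0], 1],
  ],
)

```text
time: 25.08
position: [0.472, -0.0499, 0.0637]
tcp_rot: [-3.142, 0.0, -0.059]
ft_force: [0.2, 0.4, -2.6]
gripper_width: 0.0177
```

drive_tool(
  commands=[
    [[0, 0, 0.1], [0, 0, 0], 1],
    [[0, 0, 0.05], [0, 0, 0], 1],
    [[0, 0, 0], [0, 0, 0], 1],
  ],
)

```text
time: 25.33
position: [0.4724, -0.05, 0.063]
tcp_rot: [3.142, -0.0, -0.059]
ft_force: [-1.4, 1.1, 1.3]
gripper_width: 0.0179
```

drive_tool(
  commands=[
    [[0, 0, 0], [0, 0, 0], 0.8],
    [[0, 0, 0], [0, 0, 0], 0.55],
    [[0, 0, 0], [0, 0, 0], 0.5],
    [[0, 0, 0], [0, 0, 0], 0.5],
    [[0, 0, 0], [0, 0, 0], 0.5],
    [[0, 0, -0.5], [0, 0, 0], 0.5],
    [[0, 0, -1.5], [0, 0, 0], 0.5],
    [[0, 0, -2.5], [0, 0, 0], 0.5],
    [[0, 0, -3], [0, 0, 0], 0.5],
    [[0, 0, -3], [0, 0, -6.2], 0.5],
    [[0, 0, 0], [0, 0, -6.2], 0.5],
    [[0, 0, 0], [0, 0, -6.2], 0.5],
    [[0, 0, 0], [0, 0, -6.2], 0.5],
  ],
)

```text
time: 26.42
position: [0.4727, -0.05, 0.1689]
tcp_rot: [3.14, -0.002, 0.379]
ft_force: [-0.3, -0.6, -0.1]
gripper_width: 0.0474
```

drive_tool(
  commands=[
    [[-0.39, 3.34, 0], [0, 0, 0], 0.5],
    [[-0.39, 3.34, 0], [0, 0, 0], 0.5],
    [[-0.39, 3.34, 0], [0, 0, 0], 0.5],
    [[-0.39, 3.34, 0], [0, 0, 0], 0.5],
    [[-0.39, 3.34, 0], [0, 0, 0], 0.5],
    [[-0.39, 3.34, 0], [0, 0, 0], 0.5],
    [[-0.39, 3.34, 0], [0, 0, 0], 0.5],
    [[-0.39, 3.34, 0], [0, 0, 0], 0.5],
    [[0, 0, 0], [0, 0, 0], 0.5],
    [[0, 0, 0], [0, 0, 0], 0.5],
  ],
)

```text
time: 27.25
position: [0.5405, -0.3114, 0.1672]
tcp_rot: [-3.141, 0.0, 0.371]
ft_force: [-0.1, -0.5, -0.2]
gripper_width: 0.0475
```

```bash
python3 - <<'E'
from fit import *
go(.540,-.310,.016,.372)
def W(p,L):
    c,s=np.cos(p[2]),np.sin(p[2]); return np.c_[p[0]+c*L[:,0]-s*L[:,1],p[1]+s*L[:,0]+c*L[:,1],L[:,2]]
t=np.linspace(-.9,.9,25); o=0*t
def ring(e): return np.vstack([np.c_[o+.09+e,t*.016,o+.012],np.c_[o-.09-e,t*.016,o+.012],np.c_[t*.09,o+.016+e,o+.012],np.c_[t*.09,o-.016-e,o+.012]])
for cam in('top','scene'):
    snap(cam,cam+'9')
    g=cv2.imread(f'pics/{cam}0.png').astype(np.float32); best=[]
    S=lambda K,L:(lambda uv:cv2.remap(g,uv[:,0][None],uv[:,1][None],cv2.INTER_LINEAR)[0])(proj(cam,W(K,L)).astype(np.float32))
    for dx in np.arange(-.012,.013,.002):
        for dy in np.arange(-.012,.013,.002):
            for da in(-.06,-.03,0,.03,.06):
                K=[.538+dx,-.3116+dy,.372+da]
                best.append(((S(K,ring(.004))-S(K,ring(-.004))).sum(1).reshape(4,-1).mean(1).clip(-30,90).sum(),dx,dy,da))
    best.sort(reverse=True); print(cam,best[0][0],'mean top10',np.mean([b[1:] for b in best[:10]],0).round(4))
g=cv2.imread('pics/scene9.png')[110:225,165:295]
cv2.imwrite('pics/g9.png',np.clip(cv2.resize(g,None,fx=5,fy=5,interpolation=cv2.INTER_CUBIC)*1.6,0,255).astype(np.uint8))
E
```

```text
pos [ 0.5405 -0.3114  0.1672] rpy [-3.141  0.     0.371] t 27.25 w 0.0475 F [-0.1 -0.5 -0.2]
shift cm in tool axes (at present orientation) [ 0.   -0.14 15.12] after turning [ 0.   -0.15 15.12] turn deg [-0.04  0.01 -0.04]
top 360.0 mean top10 [ 0.0036 -0.001   0.003 ]
scene 330.5475 mean top10 [ 0.0042  0.003  -0.021 ]
```

drive_tool(
  commands=[
    [[0.2, 0, 3], [0, 0, 0], 0.5],
    [[0, 0, 3.5], [0, 0, 0], 0.5],
    [[0, 0, 3.5], [0, 0, 0], 0.5],
    [[0, 0, 3], [0, 0, 0], 0.5],
    [[0, 0, 1.5], [0, 0, 0], 0.5],
    [[0, 0, 0.8], [0, 0, 0], 0.5],
    [[0, 0, 0.2], [0, 0, 0], 0.5],
    [[0, 0, 0], [0, 0, 0], 0.5],
    [[0, 0, 0], [0, 0, 0], 0.5],
  ],
)

```text
time: 28.1
position: [0.5437, -0.3097, 0.0144]
tcp_rot: [3.139, -0.002, 0.374]
ft_force: [0.6, -0.5, -0.3]
gripper_width: 0.0472
```

drive_tool(
  commands=[
    [[0, 0, 0], [0, 0, 0], 1],
    [[0, 0, 0], [0, 0, 0], 1],
    [[0, 0, 0], [0, 0, 0], 1],
    [[0, 0, 0], [0, 0, 0], 1],
    [[0, 0, 0], [0, 0, 0], 1],
    [[0, 0, 0], [0, 0, 0], 1],
    [[0, 0, 0], [0, 0, 0], 1],
    [[0, 0, 0], [0, 0, 0], 1],
  ],
  squeeze=25,
)

```text
time: 28.77
position: [0.5429, -0.31, 0.013]
tcp_rot: [3.14, -0.001, 0.374]
ft_force: [1.3, -2.1, 2.3]
gripper_width: 0.0176
```

drive_tool(
  commands=[
    [[0, 0, -0.5], [0, 0, 0], 1],
    [[0, 0, -1.5], [0, 0, 0], 1],
    [[0, 0, -3], [0, 0, 0], 1],
    [[0, 0, -3.5], [0, 0, 0], 1],
    [[0, 0, -3.5], [0, 0, 0], 1],
    [[0, 0, -2], [0, 0, 0], 1],
    [[0.06, -3.1, 0], [0, 0, 0], 1],
    [[0.06, -3.1, 0], [0, 0, 0], 1],
    [[0.06, -3.1, 0], [0, 0, 0], 1],
    [[0.06, -3.1, 0], [0, 0, 0], 1],
    [[0.06, -3.1, 0], [0, 0, 0], 1],
    [[0.06, -3.1, 0], [0, 0, 0], 1],
    [[0.06, -3.1, 0], [0, 0, 0], 1],
    [[0.06, -3.1, 0], [0, 0, 0], 1],
    [[0.06, -3.1, 0], [0, 0, 0], 1],
    [[0, 0, 0], [0, 0, 0], 1],
  ],
)

```text
time: 30.1
position: [0.4429, -0.0435, 0.1511]
tcp_rot: [-3.138, 0.002, 0.378]
ft_force: [0.2, -0.5, -1.8]
gripper_width: 0.0178
```

drive_tool(
  commands=[
    [[0, 0, 0], [0, 0, -6.5], 1],
    [[0, 0, 0], [0, 0, -6.5], 1],
    [[0, 0, 0], [0, 0, -6.5], 1],
    [[0, 0, 0], [0, 0, -6.5], 1],
    [[0, 0, 0], [0, 0, -6.5], 1],
    [[0, 0, 0], [0, 0, -6.5], 1],
    [[0, 0, 0], [0, 0, -6.5], 1],
    [[0, 0, 0], [0, 0, -6.5], 1],
    [[0, 0, 0], [0, 0, -6.5], 1],
    [[0, 0, 0], [0, 0, -6.5], 1],
    [[0, 0, 0], [0, 0, 0], 1],
    [[0, 0, 0], [0, 0, 0], 1],
  ],
)

```text
time: 31.1
position: [0.4452, -0.0477, 0.1518]
tcp_rot: [-3.14, -0.0, 1.505]
ft_force: [-0.4, -0.3, -1.6]
gripper_width: 0.018
```

```bash
python3 - <<'E'
from fit import *
go(.4462,-.0481,.115,1.51)
b=snap('scene','scene10')[:,:,::-1]; t=snap('top','top10')
k=5
c=cv2.resize(b[110:225,165:325],None,fx=k,fy=k,interpolation=cv2.INTER_CUBIC); c=np.clip(c*1.6,0,255).astype(np.uint8)
def W(p,L):
    L=np.array(L); c,s=np.cos(p[2]),np.sin(p[2]); return np.c_[p[0]+c*L[:,0]-s*L[:,1],p[1]+s*L[:,0]+c*L[:,1],L[:,2]]
def dr(P,col): cv2.polylines(c,[((proj('scene',P)+.5-[165,110])*k).astype(np.int32)],True,col,1)
p=bot.state()['position']
dr(W([p[0],p[1],1.51],box(.18,.032,p[2]-.013+.012)),(255,255,0))
cv2.imwrite('pics/g10.png',c)
E
```

```text
pos [ 0.4452 -0.0477  0.1518] rpy [-3.14  -0.     1.505] t 31.1 w 0.018 F [-0.4 -0.3 -1.6]
shift cm in tool axes (at present orientation) [-0.04  0.11  3.68] after turning [-0.04  0.1   3.68] turn deg [-0.07 -0.02 -0.29]
```

View pics/g10.png

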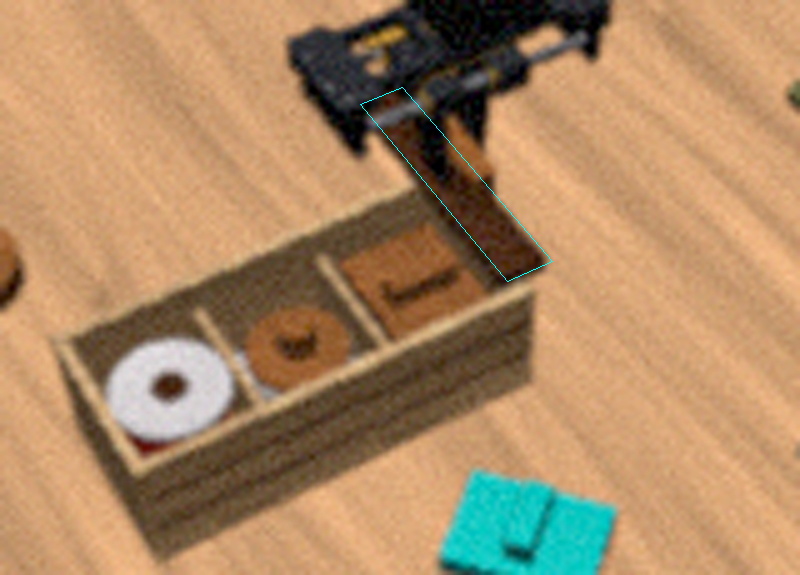

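Both objects sit in their bays: jar knob at (298,345), keepsake handle at (420,288). The bar is held square over the near end, so I'm lowering it onto the rims. That's the last picture I can view.

drive_tool(
  commands=[
    [[0, 0.1, 1], [0, 0, -0.3], 1],
    [[0, 0, 1.2], [0, 0, 0], 1],
    [[0, 0, 0.8], [0, 0, 0], 1],
    [[0, 0, 0.5], [0, 0, 0], 1],
    [[0, 0, 0.3], [0, 0, 0], 1],
    [[0, 0, 0], [0, 0, 0], 1],
    [[0, 0, 0], [0, 0, 0], 1],
  ],
)

```text
time: 31.78
position: [0.4466, -0.0476, 0.1142]
tcp_rot: [-3.141, -0.0, 1.513]
ft_force: [0.5, -0.1, -1.2]
gripper_width: 0.0177
```

drive_tool(
  commands=[
    [[0, 0, 0.1], [0, 0, 0], 1],
    [[0, 0, 0.1], [0, 0, 0], 1],
    [[0, 0, 0.1], [0, 0, 0], 1],
    [[0, 0, 0], [0, 0, 0], 1],
  ],
)

```text
time: 32.12
position: [0.4467, -0.0477, 0.1114]
tcp_rot: [3.141, 0.0, 1.513]
ft_force: [-0.3, -0.5, -1.5]
gripper_width: 0.0177
```

drive_tool(
  commands=[
    [[0, 0, 0.1], [0, 0, 0], 1],
    [[0, 0, 0.1], [0, 0, 0], 1],
    [[0, 0, 0], [0, 0, 0], 1],
  ],
)

```text
time: 32.37
position: [0.4465, -0.0477, 0.1092]
tcp_rot: [-3.141, -0.0, 1.513]
ft_force: [0.3, 0.5, -1.6]
gripper_width: 0.0179
```

drive_tool(
  commands=[
    [[0, 0, 0.1], [0, 0, 0], 1],
    [[0, 0, 0.1], [0, 0, 0], 1],
    [[0, 0, 0], [0, 0, 0], 1],
  ],
)

```text
time: 32.62
position: [0.4468, -0.0477, 0.109]
tcp_rot: [-3.141, -0.0, 1.513]
ft_force: [-4.6, 0.4, 7.1]
gripper_width: 0.0176
```

The bar is pressed lightly on the rims at about 8 N. Now the slide.

drive_tool(
  commands=[
    [[0, 0, 0], [0, 0, 0], 1],
    [[0, 0, 0], [0, 0, 0], 1],
    [[0, 0.4, 0], [0, 0, 0], 1],
    [[0, 0.8, 0], [0, 0, 0], 1],
    [[0, 1, 0], [0, 0, 0], 1],
    [[0, 1, 0], [0, 0, 0], 1],
    [[0, 1, 0], [0, 0, 0], 1],
    [[0, 1, 0], [0, 0, 0], 1],
    [[0, 1, 0], [0, 0, 0], 1],
  ],
)

```text
time: 33.37
position: [0.509, -0.0514, 0.1089]
tcp_rot: [-3.141, 0.0, 1.513]
ft_force: [-5.1, 0.6, 8.5]
gripper_width: 0.0179
```

drive_tool(
  commands=[
    [[0, 1, 0], [0, 0, 0], 1],
    [[0, 1, 0], [0, 0, 0], 1],
    [[0, 1, 0], [0, 0, 0], 1],
    [[0, 1, 0], [0, 0, 0], 1],
    [[0, 1, 0], [0, 0, 0], 1],
    [[0, 1, 0], [0, 0, 0], 1],
    [[0, 1, 0], [0, 0, 0], 1],
    [[0, 1, 0], [0, 0, 0], 1],
  ],
)

```text
time: 34.03
position: [0.5888, -0.0559, 0.109]
tcp_rot: [-3.141, 0.0, 1.513]
ft_force: [-5.4, 0.9, 6.9]
gripper_width: 0.0179
```

drive_tool(
  commands=[
    [[0, 1, 0], [0, 0, 0], 1],
    [[0, 1, 0], [0, 0, 0], 1],
    [[0, 1, 0], [0, 0, 0], 1],
    [[0, 1, 0], [0, 0, 0], 1],
    [[0, 1, 0], [0, 0, 0], 1],
    [[0, 1, 0], [0, 0, 0], 1],
    [[0, 1, 0], [0, 0, 0], 1],
    [[0, 0.7, 0], [0, 0, 0], 1],
    [[0, 0.4, 0], [0, 0, 0], 1],
    [[0, 0, 0], [0, 0, 0], 1],
    [[0, 0, 0], [0, 0, 0], 1],
  ],
)

```text
time: 34.95
position: [0.6706, -0.0607, 0.109]
tcp_rot: [3.139, 0.0, 1.513]
ft_force: [-0.1, -0.1, 5.5]
gripper_width: 0.0182
```

```bash
python3 - <<'E'
from h import *
go(.45,-.31,.16,.372)
p=bot.state()['position']; print('bar in crate', (Rotation.from_euler('z',.06).apply(p-[.561,-.055,0])).round(4))
E
```

```text
pos [ 0.6706 -0.0607  0.109 ] rpy [3.139 0.    1.513] t 34.95 w 0.0182 F [-0.1 -0.1  5.5]
shift cm in tool axes (at present orientation) [-26.16 -20.57  -5.15] after turning [-29.61  15.21  -5.1 ] turn deg [ 0.13 -0.07 65.39]
bar in crate [0.1097 0.0009 0.109 ]
```

The sweep ended at crate x = +0.110, y = +0.001, still at rim height. Now I'll lift the bar and take it back to its starting place.

drive_tool(
  commands=[
    [[0, 0, -0.7], [0, 0, 0], 1],
    [[0, 0, -1.5], [0, 0, 0], 1],
    [[0, 0, -3], [0, 0, 0], 1],
    [[0, 0, -3], [0, 0, 0], 1],
    [[-1.5, -0.67, 0], [0, 0, 0], 1],
    [[-2.85, -1.27, 0], [0, 0, 0], 1],
    [[-2.85, -1.27, 0], [0, 0, 0], 1],
    [[-2.85, -1.27, 0], [0, 0, 0], 1],
    [[-2.85, -1.27, 0], [0, 0, 0], 1],
    [[-2.85, -1.27, 0], [0, 0, 0], 1],
    [[-2.85, -1.27, 0], [0, 0, 0], 1],
    [[-2.85, -1.27, 0], [0, 0, 0], 1],
    [[-2.85, -1.27, 0], [0, 0, 0], 1],
    [[-1.35, -0.6, 0], [0, 0, 0], 1],
    [[0, 0, 0], [0, 0, 0], 1],
  ],
)

```text
time: 36.2
position: [0.5387, -0.3126, 0.1894]
tcp_rot: [-3.141, 0.001, 1.509]
ft_force: [-0.6, -0.6, -1.9]
gripper_width: 0.018
```

drive_tool(
  commands=[
    [[0, 0, 0], [0, 0, 6.5], 1],
    [[0, 0, 0], [0, 0, 6.5], 1],
    [[0, 0, 0], [0, 0, 6.5], 1],
    [[0, 0, 0], [0, 0, 6.5], 1],
    [[0, 0, 0], [0, 0, 6.5], 1],
    [[0, 0, 0], [0, 0, 6.5], 1],
    [[0, 0, 0], [0, 0, 6.5], 1],
    [[0, 0, 0], [0, 0, 6.5], 1],
    [[0, 0, 0], [0, 0, 6.5], 1],
    [[0, 0, 0], [0, 0, 6.5], 1],
    [[0, 0, 0], [0, 0, 0], 1],
    [[0, 0, 0], [0, 0, 0], 1],
  ],
)

```text
time: 37.2
position: [0.5408, -0.309, 0.1893]
tcp_rot: [-3.141, -0.0, 0.383]
ft_force: [-0.6, -0.4, -1.5]
gripper_width: 0.0179
```

```bash
python3 - <<'E'
from h import *
go(.542,-.31,.016,.372); snap('scene','scene11'); snap('top','top11')
# jar / keepsake unmoved by the sweep? compare with image before it
a=cv2.imread('pics/scene10.png',0).astype(np.float32);b=cv2.imread('pics/scene11.png',0).astype(np.float32)
for n,(x,y,w,h) in {'jar':(212,168,26,24),'keep':(232,155,32,24),'tree':(148,140,22,35),'pot':(200,248,40,45),'shears':(358,250,50,65)}.items():
    r=cv2.matchTemplate(b[y-6:y+h+6,x-6:x+w+6],a[y:y+h,x:x+w],cv2.TM_CCOEFF_NORMED); print(n,np.array(cv2.minMaxLoc(r)[3])-6,r.max().round(3))
E
```

```text
pos [ 0.5408 -0.309   0.1893] rpy [-3.141 -0.     0.383] t 37.2 w 0.0179 F [-0.6 -0.4 -1.5]
shift cm in tool axes (at present orientation) [ 0.07  0.15 17.33] after turning [ 0.08  0.14 17.33] turn deg [-0.03 -0.01  0.61]
jar [0 0] 0.974
keep [0 0] 0.766
tree [0 0] 0.986
pot [0 0] 0.987
shears [0 0] 0.989
```

drive_tool(
  commands=[
    [[0, 0, 2], [0, 0, 0], 1],
    [[0, 0, 3.5], [0, 0, 0], 1],
    [[0, 0, 3.5], [0, 0, 0], 1],
    [[0, 0, 3], [0, 0, 0], 1],
    [[0, 0, 2], [0, 0, 0], 1],
    [[0, 0, 1.5], [0, 0, 0], 1],
    [[0, 0, 1], [0, 0, 0], 1],
    [[0, 0, 0.5], [0, 0, 0], 1],
    [[0, 0, 0], [0, 0, 0], 1],
    [[0, 0, 0], [0, 0, 0], 1],
  ],
)

```text
time: 38.13
position: [0.5411, -0.3103, 0.0203]
tcp_rot: [3.14, -0.001, 0.379]
ft_force: [-0.3, 0.2, -1.1]
gripper_width: 0.0177
```

drive_tool(
  commands=[
    [[0, 0, 0.3], [0, 0, 0], 1],
    [[0, 0, 0.2], [0, 0, 0], 1],
    [[0, 0, 0.1], [0, 0, 0], 1],
    [[0, 0, 0], [0, 0, 0], 1],
  ],
)

```text
time: 38.47
position: [0.5405, -0.31, 0.0136]
tcp_rot: [3.141, -0.0, 0.379]
ft_force: [0.5, -0.0, -1.3]
gripper_width: 0.0174
```

drive_tool(
  commands=[
    [[0, 0, 0.1], [0, 0, 0], 1],
    [[0, 0, 0], [0, 0, 0], 1],
    [[0, 0, 0], [0, 0, 0], 1],
  ],
)

```text
time: 38.72
position: [0.5408, -0.3103, 0.013]
tcp_rot: [3.141, -0.0, 0.379]
ft_force: [-0.6, -0.9, 2.1]
gripper_width: 0.0179
```

Touching the bench lightly. I'll release and withdraw upwards.

drive_tool(
  commands=[
    [[0, 0, 0], [0, 0, 0], 0.8],
    [[0, 0, 0], [0, 0, 0], 0.6],
    [[0, 0, 0], [0, 0, 0], 0.5],
    [[0, 0, 0], [0, 0, 0], 0.5],
    [[0, 0, 0], [0, 0, 0], 0.5],
    [[0, 0, 0], [0, 0, 0], 0.5],
    [[0, 0, -0.5], [0, 0, 0], 0.5],
    [[0, 0, -1.5], [0, 0, 0], 0.5],
    [[0, 0, -3], [0, 0, 0], 0.5],
    [[0, 0, -3.5], [0, 0, 0], 0.5],
    [[0, 0, -3.5], [0, 0, 0], 0.5],
    [[0, 0, -3.5], [0, 0, 0], 0.5],
    [[0, 0, -1.5], [0, 0, 0], 0.5],
    [[0, 0, 0], [0, 0, 0], 0.5],
    [[0, 0, 0], [0, 0, 0], 0.5],
    [[0, 0, 0], [0, 0, 0], 0.5],
  ],
)

```text
time: 40.05
position: [0.5395, -0.3094, 0.1805]
tcp_rot: [-3.139, 0.002, 0.379]
ft_force: [-0.1, -0.6, 0.2]
gripper_width: 0.0478
```

```bash
python3 - <<'E'
from h import *
s=bot.state(); print(s['time'],s['position'],s['ft_force'].round(1),s['gripper_width'])
snap('scene','scene12')
a=cv2.imread('pics/scene0.png',0).astype(np.float32);b=cv2.imread('pics/scene12.png',0).astype(np.float32);m=cv2.imread('pics/scene9.png',0).astype(np.float32)
for n,A,(x,y,w,h) in (('bar vs start',a,(174,124,42,36)),('jar',m,(212,168,26,24)),('keep',m,(232,155,32,24)),('tree',a,(148,140,22,35)),('pot',a,(200,248,40,45)),('shears',a,(358,250,50,65))):
    r=cv2.matchTemplate(b[y-6:y+h+6,x-6:x+w+6],A[y:y+h,x:x+w],cv2.TM_CCOEFF_NORMED); print(n,np.array(cv2.minMaxLoc(r)[3])-6,r.max().round(3))
E
```

```text
40.05 [ 0.53954291 -0.30942989  0.18052286] [-0.1 -0.6  0.2] 0.04780757146705485
bar vs start [1 0] 0.982
jar [0 0] 0.973
keep [0 0] 0.969
tree [0 0] 0.986
pot [0 0] 0.986
shears [0 0] 0.989
```

The bar lies as it did at the start (match 0.98, within 1 px). The jar and keepsake haven't moved since placing, and the bystanders are where they were. Handing in.

```bash
python3 -c "
from workcell import job; print(job.job_done())"
```

```text
the job is handed in; nothing more can be done
None
```

I packed the crate, swept the bar along the rims to the far end, laid it back on the bench and handed the job in at about 40 s. No verdict was reported.

- **Packing:** the jar went into the deep middle bay on the liner, and the keepsake box into the shallow near bay on the filler. Both were set down by feel and released. By the sizes given, both tops are about 10 mm below the rim.
- **Bar sweep:** the bar started at the near end, about 115 mm before the middle, and finished 110 mm past it. It stayed square and at rim height, pressed on with about 7–10 N. I then laid it back at its starting place and let go.
- **Last checks:** template matching on the final scene picture put the jar, keepsake box, pot, tree and shears at 0 px shift, and the bar within 1 px of its start. These were numeric matches; I had used all 12 picture views by then.

**What went wrong or disagreed:**
- **Fingertip height:** the fingertips turned out to be about 27 mm higher than the stated tool data says, so my first grasp of the jar closed on air above it. The jar didn't move. I found the offset by touching the bench with closed fingers and corrected for it from then on.
- **Hard press on the bench:** I chained the last steps of that touch, and the force reached about 62 N before I backed off. That is under the 120 N wrist limit. It was the fingertips on the bench, but I can't confirm it doesn't count against the 40 N limit for the arm and gripper body.
- **Crate position:** my first fit of the crate was about 5 mm off. Edge profiles in both cameras corrected it before anything was placed.

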